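Make up the union nuts of the water manifold

TASK

Take every loose dust cap off the water manifold and put the caps in the narrow row of the parts tray. Turn both brass union nuts clockwise with the fingers until their pointers are over the hand-tight mark, and only then pull each one fully home, pointer against the stop post, with the wrench (no fingers on a nut past its mark, no wrench on a nut short of it). Finish by laying the wrench flat and lengthwise in the tray's wide channel with its jaw at the end that has the hanging tab, and leave the things standing around where they are.

Things in the scene. Friction and masses are not known exactly. Their poses are not given: they have to be found in the camera images.
- manifold: water manifold, fixed: steel bar 44 mm wide, 340 long along its y axis, top 38 mm above the worktop, with three upright ports: at y = +130 and -130 mm a brass union nut over a fixed dial 76 mm across (top 43 mm up), at y = 0 a plain vent port. Origin under its middle on the worktop, x away from the robot, z up
- vent (a point): top centre of the plain middle port, a brass tube end 32 mm across, 94 mm above the worktop
- nut_left (a joint): left (manifold +y) union nut: rad, 0 to 2.5, growing as it turns clockwise seen from above (tightening). 1.8 = pointer over the hand-tight mark (low black rib on the dial); 2.5 = fully home, a hard stop, pointer against the stop post. Fingers only up to the mark (never past 2.0), wrench from there. Captive: it does not rise or sink, stays where it is left, takes 0.35 N m to turn
- nut_right (a joint): right (manifold -y) union nut: rad, 0 to 2.5, growing as it turns clockwise seen from above (tightening). 1.8 = pointer over the hand-tight mark (low black rib on the dial); 2.5 = fully home, a hard stop, pointer against the stop post. Fingers only up to the mark (never past 2.0), wrench from there. Captive: it does not rise or sink, stays where it is left, takes 0.35 N m to turn
- nut_left_hex (a point): on the left nut's axis, 70 mm above the worktop, axes turning with the nut. Brass hexagon 36 mm across flats, 41.6 over corners, 52 to 88 mm above the worktop; fixed spigot on top to 94 mm; flange 46 mm across at 45 to 52 mm with a pointer reaching 34 mm out. Pointer and one flat's middle point along 5.642 rad (ccw from above) from +x here: 5.642 - joint value in the manifold's axes
- nut_right_hex (a point): the same point on the right nut, which is alike: flats face every 60 degrees from the pointer; at joint value q the pointer stands at 5.642 - q rad from the manifold's x axis, counter-clockwise from above
- cap_1: loose black dust cap, 50 g: upside-down cup 53 mm across, 30 high (skirt 22 deep, 45 wide inside), round knob 24 mm across from 30 to 58 mm up; origin at the centre of the skirt's lower edge, z up. At first it sits loose over one of the three ports, skirt edge 72 mm above the worktop; lift straight up 30 mm or more. 1 to 3 caps are present (None: absent, or in the fingers)
- cap_2: another dust cap, the same as cap_1 in all; present in some runs only
- cap_3: another dust cap, the same as cap_1 in all; present in some runs only
- wrench: loose steel open-ended wrench, 229 mm long, 14 thick, 0.25 kg, flat on the worktop at first. Origin under the shank's grip place; x towards the jaw, z up. Shank 18 mm wide, 12 thick (middle 7 mm up) from x = -95 to +10 mm, 26 wide beyond; end eye 26 mm across at x = -97. Balance point near x = +14 mm. Jaw tips at x = +119 mm
- wrench_jaw (a point): centre of the jaw, 90 mm along x from the wrench's origin, 7 mm above its underside; the nut's axis lies here when the wrench is on. Two prongs 38.6 mm apart (about 60 outside), flared at the tips, open to +x; jaw back 23.5 mm behind this point. Goes on a nut from the side along its x or from above, prongs beside two parallel flats; some 6 degrees of play
- tray: fixed steel parts tray, 256 x 155 mm, walls 20 mm high and 3 thick, floor 3; origin under its centre. Long sides along x; a hanging tab with a dark hole sticks out 29 mm at the +x end. A divider along x leaves a wide channel (80 mm, +y side) for the wrench and a narrow row (66 mm, -y side) for the caps
- wrench_channel (a point): centre of the floor of the wide channel, 250 x 80 mm inside, axes as the tray
- cap_row (a point): centre of the floor of the narrow cap row, 250 x 66 mm inside, room for three caps in line along x, axes as the tray
- timer: kitchen timer, 32x66x62 mm, behind the manifold; a bystander, origin at the centre of its underside
- peeler: hand peeler lying in front of the manifold, 170x25x18 mm; a bystander, origin at the centre of its underside
Mind the look-alikes: they are no part of the job. Leave any purple look-alike of the cap_3 alone.

How it is judged:
On the way, in this order (a step that is already met when the one before it is completed fails the run):
1. both nuts run up to hand-tight (joint above 1.65) (value of joint each of nut_left, nut_right above 1.65 rad), for 0.1 s.
2. both nuts pulled fully home (joint above 2.38) (value of joint each of nut_left, nut_right above 2.38 rad), for 0.1 s.
At the end, for the whole second after the job is handed in: All caps present lie in the narrow row (origin within 115 mm along, 30 mm across); both nuts above 2.38 rad; the wrench lies flat in the wide channel (within 0.2 rad of its length, origin and jaw within 30 mm of its middle line), jaw 50 to 118 mm from its centre towards the tab; all at rest (all of step 2 and x of cap_1 in the frame of cap_row between -0.115 and 0.115 m and y of cap_1 in the frame of cap_row between -0.03 and 0.03 m and z of cap_1 in the frame of cap_row between -0.005 and 0.035 m and linear speed of each of cap_1, cap_2, cap_3, wrench below 0.03 m/s and x of cap_2 in the frame of cap_row between -0.115 and 0.115 m and y of cap_2 in the frame of cap_row between -0.03 and 0.03 m and z of cap_2 in the frame of cap_row between -0.005 and 0.035 m and x of cap_3 in the frame of cap_row between -0.115 and 0.115 m and y of cap_3 in the frame of cap_row between -0.03 and 0.03 m and z of cap_3 in the frame of cap_row between -0.005 and 0.035 m and y of wrench in the frame of wrench_channel between -0.03 and 0.03 m and z of wrench in the frame of wrench_channel between -0.004 and 0.006 m and x of wrench_jaw in the frame of wrench_channel between 0.05 and 0.118 m and y of wrench_jaw in the frame of wrench_channel between -0.03 and 0.03 m and angle between wrench's own z axis and vertical below 0.1 rad and angle between the x axis of wrench and the x axis of tray, either way round below 0.2 rad); the robot touches nothing.
It fails at once if the fingers touch a nut that is past hand-tight (joint above 2.05 rad) ((contact force between the fingers and nut_left above 1 N and value of joint nut_left above 2.05 rad) or (contact force between the fingers and nut_right above 1 N and value of joint nut_right above 2.05 rad)).
It fails at once if the wrench is put to a nut before it is hand-tight (joint below 1.5 rad) ((contact force between wrench and nut_left above 3 N and value of joint nut_left below 1.5 rad) or (contact force between wrench and nut_right above 3 N and value of joint nut_right below 1.5 rad)).
It fails at once if the timer or peeler is pushed more than 40 mm (distance of any of timer, peeler from where it was at the start of the episode above 0.04 m).
Of cap_1, cap_2, cap_3 only 1 to 3 are there at a start; the rules pass over those that are not, and their reading is None.
At some moment in a run one of wrench may be knocked a few centimetres aside while the robot is not near it.
Once in a run the grip may slacken for a moment while it holds something.
It also fails if it takes over 210 s, if anything falls off the work surface, if the arm or the gripper's body presses on something with over 40 N, if the wrist force passes 120 N, or if a joint passes its speed limit or range.

ROBOT

A 6-joint arm with a two-finger parallel gripper is mounted at the origin on a cart in front of the work surface, level with it; the furniture and walls round the work are solid. World frame = base frame: x ahead of the robot, y to its left, z up, the work surface at z = 0. Lengths are in m, angles in rad, forces in N, time in s.
With the tool pointing down it reaches from about 0.35 to 0.975 m from the base axis. Payload 4.9 kg.
Tool frame: the origin (TCP) lies at the very end of the fingers, on their centre line; the grasp point (between the pads) lies 19 mm behind it; z points along the fingers, y is the line along which they close (so a half turn about z gives the same grasp; the last joint's range is limited). The gripper opens to 85 mm and grips with 20 to 120 N. Pads are 22 mm wide; open, the fingers measure 114 mm over their backs; the gripper's body (76 mm by 85 mm) begins 54 mm behind the grasp point. The pads swing forward as they close: fully open they stand 13 mm farther back than shut.
Start: joints at [-1.3, 0.053, 1.613, -0, 1.476, -0.119], TCP at [0.237, -0.578, 0.231] pointing down, gripper open.
Joint ranges: [-3.01, 3.01], [-1.01, 2.22], [0.06, 2.58], [-1.02, 4.17], [0.09, 2.62], [-3.14, 3.14]. Speed limits (rad/s): [2.57, 2.57, 3.14, 3.14, 3.14, 3.14].

INTERFACE

Orientations are given as a rotation vector (axis times angle).
In Python, from station import get_obs, optics, ctrl gives the robot as it stands.
- The arm moves only by the shell command python3 -m pendant 'ROWS' [FORCE]. ROWS is JSON, a list of rows, each a list of 3 entries, a list of its own where there are three numbers: the shift along the tool's x, y, z in mm, then the turn, a rotation vector about the tool's x, y, z in rad, then the opening, from 0 (shut) to 1 (fully open). A call has 1 to 12 rows; each row shifts and turns the commanded pose from where the row before left it, along the tool's axes as they then stand; what a row does not reach is not made up. A row lasts 1/12 s, in which the tool goes at most 41.7 mm and 7.16 degrees, less where a joint would pass 70% of its speed; a pose out of reach is approached as far as the arm can. A call is refused whole if a number of a shift passes 41.7 or a number of a turn 0.125, either way. A call with a gripper value outside its range is refused whole. The fingers move at their own pace and stop on an object; FORCE is the grip in N (left out, the last holds). Time passes only in rows, so rows that do not move let the fingers close. It gives the time, the measured TCP pose, the force, the opening and the grip force at its end, in the units of the state.
- get_obs(): the state, without advancing time (a new reading comes with each control period).
- optics.get_image(name): name is "side" or "top" or "wrist"; returns the picture (384x512x3 uint8, red, green, blue); there is no depth.
- optics.camera_model(name): a dict with "fx", "fy", "cx", "cy" (pixels), "cam_to_world" (4x4, takes a point from camera to world coordinates). Camera axes: x right, y up, looking along -z (the intrinsics and any distortion apply to the point x, -y, -z); pixel columns grow to the right and rows downward; lengths in m; the calibration is good to about 2 mm. The wrist camera is an equidistant fisheye: a pixel r from the principal point sees the ray r / f radians off the axis. A picture is of the moment at which its call begins: read the wrist's pose just before it. camera_model takes no time and is no camera call; for the wrist camera it gives the pose at the moment of the call.
- ctrl.finish_job(): hands the job in; it is judged then, once.
The state is a dict: "t": time; "q": joint angles; "dq": joint speeds; "effort": joint torques, N m; "tool_pos": TCP position; "tool_rot": TCP orientation; "contact_force": force on the tool from outside, world axes, zero at the start; "wrist_torque": the same for the moment, N m; "opening": finger opening in m; "grip_force": force on a finger pad.
Only numpy, scipy, OpenCV 4.12 (cv2) and the standard library are available. Lean on these libraries where they do the work, as an engineer would, in place of code of your own. Each camera call takes 0.05 s, during which the arm holds its last target. There are 200 camera calls.

## Working session

There is one attempt and no reset: what is moved stays moved. The work goes in short steps, Python scripts to look and compute and a shell command to move; the robot and the scene stay as the last step left them, time stands still between calls to the robot, and variables do not carry over. Pictures are saved under pics/ and viewed, at most 14 in all, crops included, and the job is handed in when it is done.

```bash
ls; mkdir -p pics; cat > h.py <<'E'
import numpy as np, cv2
from station import get_obs, optics, ctrl
from scipy.spatial.transform import Rotation as R
def snap(n,f):
    m=optics.camera_model(n); im=optics.get_image(n); cv2.imwrite('pics/'+f+'.png',im[:,:,::-1]); return im,m
def ray(m,u,v,fish=False):
    M=np.array(m['cam_to_world']); x=(u-m['cx'])/m['fx']; y=(v-m['cy'])/m['fy']
    if fish:
        r=np.hypot(x,y); s=np.sin(r)/r if r>1e-9 else 1; d=np.array([x*s,-y*s,-np.cos(r)])
    else: d=np.array([x,-y,-1])
    return M[:3,3],M[:3,:3]@d
def onz(m,u,v,z,fish=False):
    o,d=ray(m,u,v,fish); return o+d*(z-o[2])/d[2]
def proj(m,p,fish=False):
    M=np.array(m['cam_to_world']); c=M[:3,:3].T@(np.array(p)-M[:3,3]); x,y,z=c[0],-c[1],-c[2]
    if fish:
        r=np.hypot(x,y); t=np.arctan2(r,z); x,y=x/r*t,y/r*t
    else: x,y=x/z,y/z
    return m['cx']+m['fx']*x, m['cy']+m['fy']*y
E
python3 - <<'E'
from h import *
for n in ['top','side','wrist']:
    im,m=snap(n,n+'0'); print(n,{k:(np.round(v,3).tolist()) for k,v in m.items()})
o=get_obs(); print(o['t'],o['tool_rot'],o['tool_pos'],R.from_rotvec(o['tool_rot']).as_matrix().round(3))
E
```

```text
pics
top {'fx': 388.049, 'fy': 388.049, 'cx': 255.123, 'cy': 186.443, 'cam_to_world': [[-0.029, 0.984, -0.177, 0.34], [-0.999, -0.031, -0.008, -0.013], [-0.014, 0.177, 0.984, 1.301], [0.0, 0.0, 0.0, 1.0]]}
side {'fx': 458.389, 'fy': 458.389, 'cx': 254.364, 'cy': 195.935, 'cam_to_world': [[1.0, 0.007, -0.012, 0.559], [-0.014, 0.461, -0.887, -1.347], [-0.001, 0.887, 0.461, 0.784], [0.0, 0.0, 0.0, 1.0]]}
wrist {'fx': 297.319, 'fy': 297.319, 'cx': 254.181, 'cy': 184.752, 'cam_to_world': [[0.381, 0.891, 0.247, 0.299], [-0.924, 0.368, 0.1, -0.553], [-0.002, -0.266, 0.964, 0.372], [0.0, 0.0, 0.0, 1.0]]}
0.15 [-3.08051640e+00 -6.08107431e-01  1.91630805e-04] [ 0.23738013 -0.57764037  0.23032765] [[ 0.925  0.38  -0.   ]
 [ 0.38  -0.925  0.002]
 [ 0.    -0.002 -1.   ]]
```

View pics/top0.png

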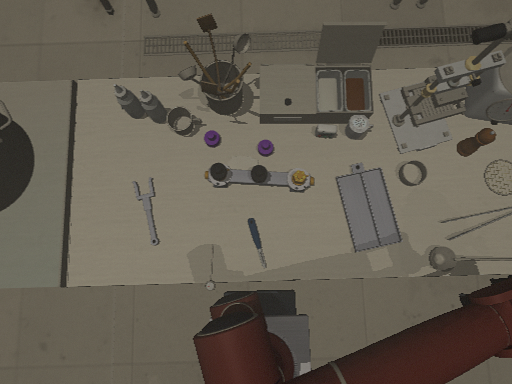

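View pics/side0.png

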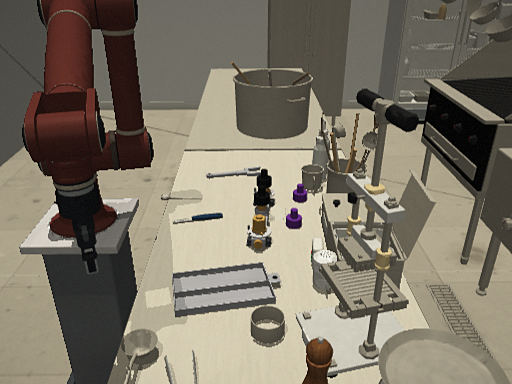

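The top view shows the manifold from (208,172) to (312,181). Black caps sit on the left nut (219,172) and the vent (260,174), and the right nut (299,178) is bare. The wrench runs from its jaw at (145,185) to its eye at (155,241). The tray is at (368,210) with its tab at (357,168). The purple look-alikes are at (212,138) and (265,147). I'll measure these more closely.

```bash
python3 - <<'E'
import cv2
im=cv2.imread('pics/top0.png')
a=cv2.resize(im[120:260,120:260],None,fx=4,fy=4,interpolation=cv2.INTER_CUBIC)
cv2.imwrite('pics/c1.png',a)
a=cv2.resize(im[120:260,260:410],None,fx=4,fy=4,interpolation=cv2.INTER_CUBIC)
cv2.imwrite('pics/c2.png',a)
E
```

```text
(no output)
```

View pics/c1.png

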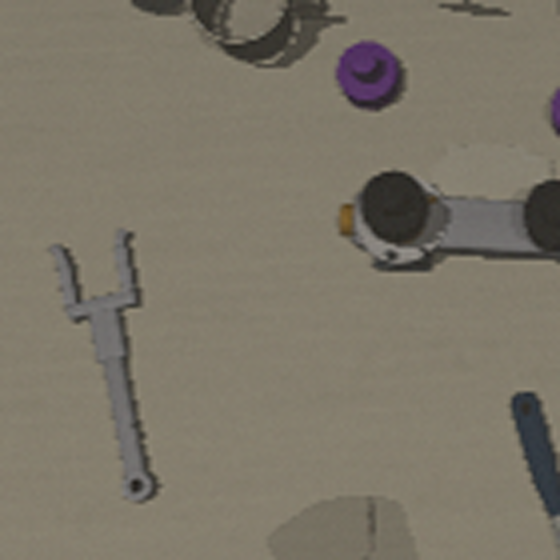

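View pics/c2.png

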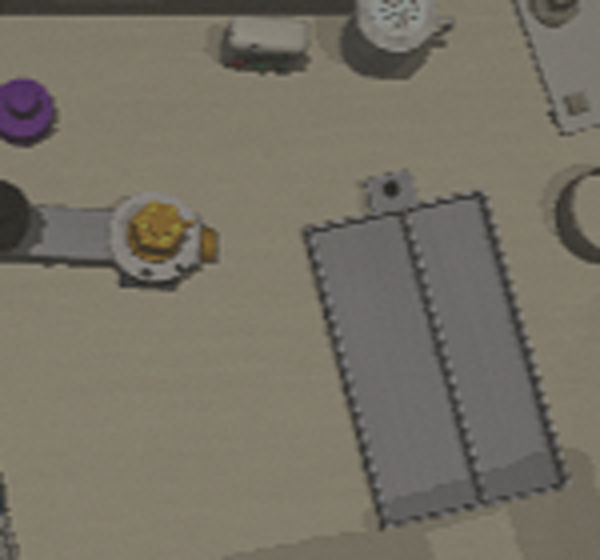

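Two caps are present, on the left nut and the vent. The right nut is bare. The timer is at about (326,131) and the peeler at (257,242). The wrench jaw tips are at (133.7,182) and (151,178), with the eye at (154.5,241.7). The tray corners are at about (336.7,177.5), (380.5,168.5), (400.5,240.5) and (355.5,251).

```bash
cat >> h.py <<'E'
def plan(x,y,z,yaw=None):
    """shift in tool axes (mm) and turn about tool z (rad) to reach TCP x,y,z with tool-x yaw; z=None keeps"""
    o=get_obs(); p=np.array(o['tool_pos']); Rm=R.from_rotvec(o['tool_rot']).as_matrix()
    d=np.array([x,y,z])-p; s=Rm.T@d*1000
    cur=np.arctan2(Rm[1,0],Rm[0,0]); t=0 if yaw is None else -((yaw-cur+np.pi)%(2*np.pi)-np.pi)
    # level correction
    print('t',round(o['t'],2),'p',p.round(4),'yaw',round(cur,3),'tilt',Rm[:,2].round(3)[:2],'q1',round(o['q'][0],2),'q6',round(o['q'][5],2),'SHIFT',s.round(1),'TURN z',round(t,3),'F',np.round(o['contact_force'],1))
E
python3 - <<'E'
from h import *
m=optics.camera_model('top')
P={}
def c(n,z,u,v,k): 
    a,b=(120,120) if k==1 else (260,120)
    P[n]=onz(m,a+u/4-.375,b+v/4-.375,z); print(n,P[n].round(4))
c('plugL',.02,346,220,1);c('plugR',.02,209,244,2)
c('capL',.130,396,200,1);c('spigR',.094,157,226,2);c('dialR',.043,154,241,2)
c('tipA',.01,55,248,1);c('tipB',.01,124,233,1);c('eye',.01,138,487,1)
for i,(a,b) in enumerate([(307,230),(483,195),(562,484),(382,525)]): c('tray%d'%i,.02,a,b,2)
c('tab',.0,391,188,2);c('timer',.062,268,35,2)
w=(P['tipA']+P['tipB'])/2; e=P['eye']; d=w-e; print('wrench len',np.linalg.norm(d),'yaw',np.arctan2(d[1],d[0])); u=d/np.linalg.norm(d); print('origin',e+u*.097)
d=P['plugL']-P['plugR']; print('manif yaw',np.arctan2(d[1],d[0])-np.pi/2, (P['plugL']+P['plugR'])/2)
t=[P['tray%d'%i] for i in range(4)]; print('tray c',sum(t)/4); d=t[0]+t[1]-t[2]-t[3]; print('yaw',np.arctan2(d[1],d[0]))
plan(.33,-.15,.33,0.1)
E
```

```text
plugL [0.6169 0.1625 0.02  ]
plugR [ 0.5849 -0.1927  0.02  ]
capL [0.6077 0.1087 0.13  ]
spigR [ 0.5865 -0.142   0.094 ]
dialR [ 0.5844 -0.1444  0.043 ]
tipA [0.6027 0.412  0.01  ]
tipB [0.6138 0.3533 0.01  ]
eye [0.3989 0.3377 0.01  ]
tray0 [ 0.5942 -0.2754  0.02  ]
tray1 [ 0.6195 -0.4251  0.02  ]
tray2 [ 0.377  -0.4683  0.02  ]
tray3 [ 0.3484 -0.3199  0.02  ]
tab [ 0.6325 -0.3537  0.    ]
timer [ 0.752  -0.2455  0.062 ]
wrench len 0.21409250099591445 yaw 0.21146563824602246
origin [0.49376529 0.35807259 0.01      ]
manif yaw -0.08988867058500105 [ 0.60087001 -0.01507897  0.02      ]
tray c [ 0.4847628 -0.3721865  0.02     ]
yaw 0.17767078621171095
t 0.15 p [ 0.2374 -0.5776  0.2303] yaw 0.39 tilt [-0.     0.002] q1 -1.3 q6 -0.12 SHIFT [ 248.2 -360.5  -99. ] TURN z 0.29 F [-0.1  0.2 -0.1]
```

```bash
python3 -m pendant '[[[25,-23,-5.5],[0,0,0],1],[[25,-23,-5.5],[0,0,0],1],[[25,-23,-5.5],[0,0,0],1],[[25,-23,-5.5],[0,0,0],1],[[25,-23,-5.5],[0,0,0],1],[[25,-23,-5.5],[0,0,0],1],[[25,-23,-5.5],[0,0,0],1],[[25,-23,-5.5],[0,0,0],1],[[25,-23,-5.5],[0,0,0],1]]'
python3 -m pendant '[[[25,-23,-5.5],[0,0,0],1],[[25,-23,-5.5],[0,0,0],1],[[25,-23,-5.5],[0,0,0],1],[[25,-23,-5.5],[0,0,0],1],[[25,-23,-5.5],[0,0,0],1],[[25,-23,-5.5],[0,0,0],1],[[25,-23,-5.5],[0,0,0],1],[[25,-23,-5.5],[0,0,0],1],[[25,-23,-5.5],[0,0,0],1]]'
python3 -m pendant '[[[0,0,0],[0,0,0.1],1],[[0,0,0],[0,0,0.1],1],[[0,0,0],[0,0,0.1],1],[[0,0,0],[0,0,0.09],1],[[0,0,0],[0,0,0],1],[[0,0,0],[0,0,0],1],[[0,0,0],[0,0,0],1]]'
python3 - <<'E'
from h import *
plan(.5,-.02,.33,0)
im,m=snap('wrist','w1')
for p in [(.6126,.1144,.094),(.601,-.015,.13),(.589,-.144,.094)]: print(proj(m,p,True))
cv2.imwrite('pics/w1b.png',cv2.resize(im[:,:,::-1],None,fx=1.56,fy=1.56,interpolation=cv2.INTER_CUBIC))
E
```

```text
t: 0.9
tool_pos: [0.3672, -0.2994, 0.2807]
tool_rot: [-3.082, -0.608, 0.0]
contact_force: [0.6, 0.2, 0.8]
opening: 0.0851
grip_force: 0.0
t: 1.65
tool_pos: [0.4967, -0.0224, 0.3303]
tool_rot: [3.082, 0.609, -0.0]
contact_force: [0.2, -0.6, 0.5]
opening: 0.0851
grip_force: 0.0
t: 2.23
tool_pos: [0.4963, -0.0242, 0.3301]
tool_rot: [-3.141, -0.002, 0.001]
contact_force: [0.6, -0.7, 0.8]
opening: 0.0856
grip_force: 0.0
t 2.23 p [ 0.4963 -0.0242  0.3301] yaw 0.002 tilt [-0.  0.] q1 -0.2 q6 1.37 SHIFT [ 3.7 -4.2  0.1] TURN z 0.002 F [ 0.6 -0.7  0.8]
(np.float64(147.6601949038701), np.float64(70.6165153494271))
(np.float64(245.76083800485574), np.float64(71.87415364858643))
(np.float64(346.61842355626254), np.float64(87.77623702891435))
```

View pics/w1b.png

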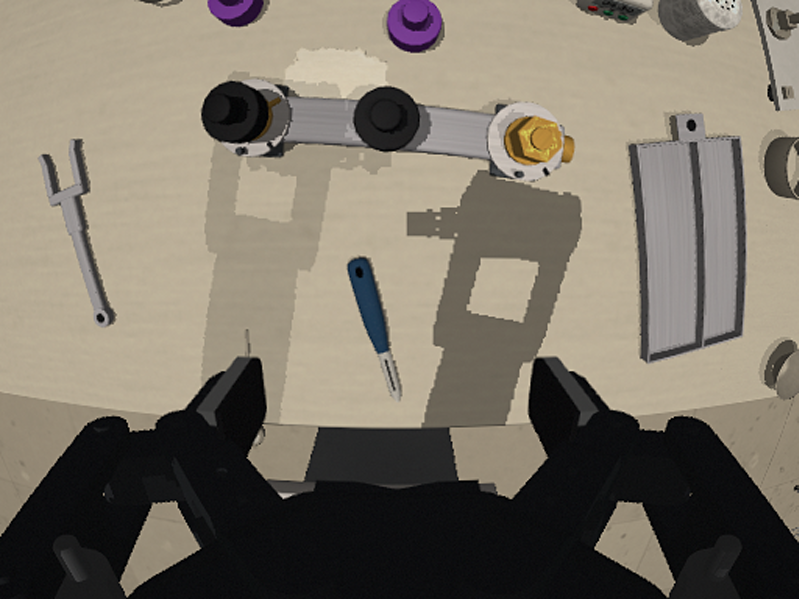

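The wrist view (scaled by 1.56) shows the knobs at (231,108) and (388,115), the right spigot at (541,134) and the wrench eye at (102,318), with the jaw tips at (44,156) and (74,141). The tray corners are at (630,145), (741,136), (742,335) and (646,361).

```bash
python3 - <<'E'
from h import *
m=optics.camera_model('wrist')
def c(n,z,u,v): 
    p=onz(m,(u+.5)/1.56-.5,(v+.5)/1.56-.5,z,True); print(n,p.round(4)); return p
kl=c('knobL',.130,231,108);kv=c('knobV',.130,388,115);s=c('spigR',.094,541,134)
pr=c('plugR',.02,568,149)
a=c('tipA',.012,44,156);b=c('tipB',.012,74,141);e=c('eye',.01,102,318)
d=(a+b)/2-e;L=np.linalg.norm(d);print('wr',L,np.arctan2(d[1],d[0]),'orig',e+d/L*.097)
t=[c('t%d'%i,.02,*p) for i,p in enumerate([(630,145),(741,136),(742,335),(646,361)])]
c('hole',0.015,691,126)
print('tray c',sum(t)/4); d=t[0]+t[1]-t[2]-t[3]; print('yaw',np.arctan2(d[1],d[0]))
for n,x,y,z in [('nutL-vent',*(kl-kv)),('vent-nutR',*(kv-s))]: print(n,np.hypot(x,y),np.arctan2(y,x)-np.pi/2)
E
```

```text
knobL [0.6099 0.1008 0.13  ]
knobV [ 0.5991 -0.0182  0.13  ]
spigR [ 0.5917 -0.144   0.094 ]
plugR [ 0.5841 -0.1968  0.02  ]
tipA [0.6017 0.4036 0.012 ]
tipB [0.6131 0.3512 0.012 ]
eye [0.3969 0.3368 0.01  ]
wr 0.2144045820223795 0.1905404712768494 orig [0.49214448 0.35515851 0.01090483]
t0 [ 0.5947 -0.2687  0.02  ]
t1 [ 0.6252 -0.429   0.02  ]
t2 [ 0.3765 -0.4748  0.02  ]
t3 [ 0.3494 -0.3218  0.02  ]
hole [ 0.6261 -0.3533  0.015 ]
tray c [ 0.48644308 -0.37359667  0.02      ]
yaw 0.19760063472521874
nutL-vent 0.11951627419901334 -0.0904062047880052
vent-nutR 0.12603847387941072 -0.05868624919700394
```

```bash
python3 -m pendant '[[[19,-21,27],[0,0,0],1],[[19,-21,27],[0,0,0],1],[[19,-21,27],[0,0,0],1],[[19,-21,27],[0,0,0],1],[[19,-21,27],[0,0,0],1],[[19,-21,27],[0,0,0],1],[[0,0,0],[0,0,0],1],[[0,0,0],[0,0,0],1]]'
python3 - <<'E'
from h import *
im,m=snap('wrist','w2')
plan(.610,.103,.105,0)
for p in [(.61,.103,.130),(.612,.113,.072)]: print(proj(m,p,True))
g=im.max(2); print(g.shape)
E
```

```text
t: 2.95
tool_pos: [0.6092, 0.1025, 0.1648]
tool_rot: [3.141, 0.003, -0.01]
contact_force: [-0.1, -0.6, -0.0]
opening: 0.0855
grip_force: 0.0
t 3.0 p [0.6101 0.1018 0.1675] yaw 0.001 tilt [-0.002 -0.   ] q1 0.05 q6 1.62 SHIFT [-0.  -1.2 62.5] TURN z 0.001 F [-0.7 -0.6  0.8]
(np.float64(252.2738065749979), np.float64(210.54169101063974))
(np.float64(240.47362557781207), np.float64(183.05342517878685))
(384, 512)
```

View pics/w2.png

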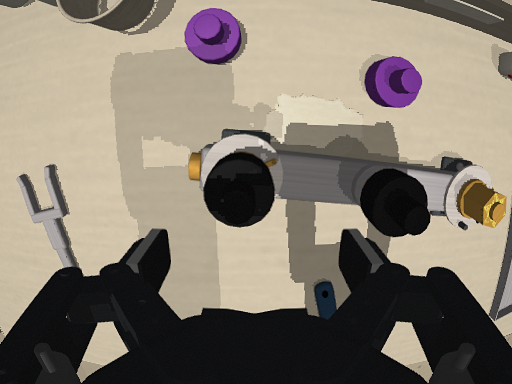

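The left cap's skirt is centred at about (239,188), with its knob hidden in black. I'll brighten the picture to find it.

```bash
python3 - <<'E'
import cv2,numpy as np
im=cv2.imread('pics/w2.png')[130:250,190:440]
im=np.clip(im.astype(float)*5,0,255).astype('uint8')
cv2.imwrite('pics/w2c.png',cv2.resize(im,None,fx=3.2,fy=3.2,interpolation=cv2.INTER_CUBIC))
E
```

```text
(no output)
```

View pics/w2c.png

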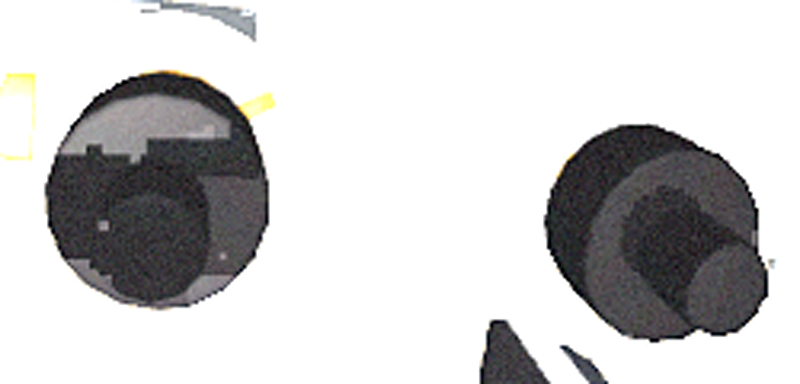

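The left knob top is at about (238.7,207.2) and the vent knob top at (417.2,220.3). The left nut's pointer shows at (270,161).

```bash
python3 - <<'E'
from h import *
m=optics.camera_model('wrist')
print(onz(m,238.7,207.2,.13,True).round(4),onz(m,417.2,220.3,.13,True).round(4),onz(m,398.8,206.6,.102,True).round(4),onz(m,158/3.2+190,200/3.2+130,.102,True).round(4),'spig',onz(m,497,211,.094,True).round(4))
E
```

```text
[0.6124 0.1111 0.13  ] [ 0.6007 -0.0178  0.13  ] [ 0.6015 -0.0157  0.102 ] [0.6137 0.112  0.102 ] spig [ 0.5902 -0.1461  0.094 ]
```

```bash
python3 -m pendant '[[[2.5,-10,0],[0,0,0],1],[[0,0,20],[0,0,0],1],[[0,0,20],[0,0,0],1],[[0,0,15],[0,0,0],1],[[0,0,7],[0,0,0],1],[[0,0,0],[0,0,0],0.1],[[0,0,0],[0,0,0],0.1],[[0,0,0],[0,0,0],0.1],[[0,0,0],[0,0,0],0.1],[[0,0,0],[0,0,0],0.1],[[0,0,0],[0,0,0],0.1]]' 40
python3 -m pendant '[[[0,0,0],[0,0,0],0.1],[[0,0,0],[0,0,0],0.1],[[0,0,-20],[0,0,0],0.1],[[0,0,-20],[0,0,0],0.1],[[0,0,-20],[0,0,0],0.1],[[0,0,0],[0,0,0],0.1]]'
python3 - <<'E'
from h import *
a=.1976;c=np.array([.4858,-.3730]);u=np.array([np.cos(a),np.sin(a)]);v=np.array([-np.sin(a),np.cos(a)])
row=c-v*.0415; ch=c+v*.0345
for s in (-.05,.05): print('cap',row+u*s)
print('ch',ch)
x,y=row-u*.05; plan(x,y,.165,None)
E
```

```text
t: 3.92
tool_pos: [0.6138, 0.1119, 0.1079]
tool_rot: [-3.141, 0.0, -0.003]
contact_force: [-0.0, -0.7, 4.0]
opening: 0.0228
grip_force: 39.1
t: 4.42
tool_pos: [0.6155, 0.112, 0.171]
tool_rot: [-3.141, 0.0, -0.012]
contact_force: [0.3, 0.5, 0.7]
opening: 0.0225
grip_force: 39.8
cap [ 0.44492011 -0.42350826]
cap [ 0.54297417 -0.4038766 ]
ch [ 0.47902708 -0.33917135]
t 4.42 p [0.6155 0.112  0.171 ] yaw -0.0 tilt [0.008 0.   ] q1 0.06 q6 1.63 SHIFT [-170.5  535.6    4.5] TURN z 0 F [0.3 0.5 0.7]
```

```bash
python3 -m pendant '[[[0,0,-25],[0,0,0],0.1],[[0,0,-25],[0,0,0],0.1],[[-12,38,0],[0,0,0],0.1],[[-12,38,0],[0,0,0],0.1],[[-12,38,0],[0,0,0],0.1],[[-12,38,0],[0,0,0],0.1],[[-12,38,0],[0,0,0],0.1],[[-12,38,0],[0,0,0],0.1],[[-12,38,0],[0,0,0],0.1]]'
python3 -m pendant '[[[-12,38,0],[0,0,0],0.1],[[-12,38,0],[0,0,0],0.1],[[-12,38,0],[0,0,0],0.1],[[-12,38,0],[0,0,0],0.1],[[-12,38,0],[0,0,0],0.1],[[-12,38,0],[0,0,0],0.1],[[-12,38,0],[0,0,0],0.1],[[0,0,0],[0,0,0],0.1],[[0,0,0],[0,0,0],0.1],[[0,0,0],[0,0,0],0.1]]'
python3 - <<'E'
from h import *
plan(.445,-.4235,.041,None)
im,m=snap('wrist','w3')
cv2.imwrite('pics/w3b.png',np.clip(im[:,:,::-1].astype(float)*1.6,0,255).astype('uint8'))
E
```

```text
t: 5.17
tool_pos: [0.5274, -0.1555, 0.2146]
tool_rot: [-3.141, -0.0, 0.002]
contact_force: [1.4, -1.3, -0.2]
opening: 0.0227
grip_force: 39.8
t: 6.0
tool_pos: [0.4445, -0.4195, 0.2147]
tool_rot: [-3.139, 0.001, 0.002]
contact_force: [0.6, 0.2, -0.1]
opening: 0.0223
grip_force: 39.9
t 6.0 p [ 0.4445 -0.4195  0.2147] yaw -0.001 tilt [-0.001  0.002] q1 -0.88 q6 0.69 SHIFT [  0.7   4.4 173.7] TURN z 0 F [ 0.6  0.2 -0.1]
```

View pics/w3b.png

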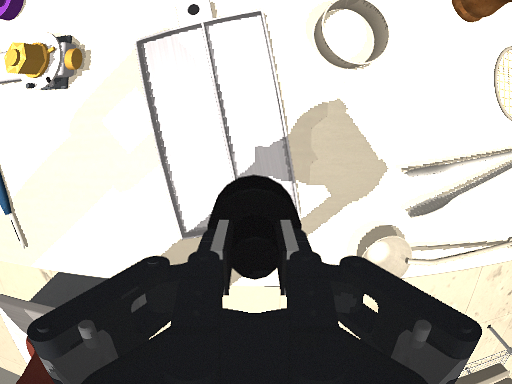

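The cap is in hand. The tray's tab-end corners are at (138,42) and (264,12), and its near-left corner is at (183,236). I'll refine the tray position from these.

```bash
python3 - <<'E'
from h import *
m=optics.camera_model('wrist')
p=[onz(m,*q,.02,True) for q in [(138,42),(264,12),(183,236),(203,24)]]
for x in p: print(x.round(4))
d=p[0]-p[2]; a=np.arctan2(d[1],d[0]); print('yaw long',a,np.linalg.norm(d),'short',np.linalg.norm(p[0]-p[1]))
print('centre',(p[1]+p[2])/2)
E
```

```text
[ 0.5923 -0.2824  0.02  ]
[ 0.6203 -0.43    0.02  ]
[ 0.3504 -0.3287  0.02  ]
[ 0.6071 -0.361   0.02  ]
yaw long 0.18890459985539565 0.2462582805289588 short 0.15021369168186366
centre [ 0.48534044 -0.37933842  0.02      ]
```

```bash
python3 -m pendant '[[[0,5.5,20],[0,0,0],0.1],[[0,0,30],[0,0,0],0.1],[[0,0,30],[0,0,0],0.1],[[0,0,30],[0,0,0],0.1],[[0,0,30],[0,0,0],0.1],[[0,0,16],[0,0,0],0.1],[[0,0,8],[0,0,0],0.1],[[0,0,5],[0,0,0],0.1],[[0,0,3],[0,0,0],0.1],[[0,0,0],[0,0,0],0.1]]'
python3 - <<'E'
from h import *
plan(.445,-.425,.041,None)
E
```

```text
t: 6.88
tool_pos: [0.4458, -0.4246, 0.0443]
tool_rot: [3.141, 0.003, 0.001]
contact_force: [0.4, -1.1, -0.5]
opening: 0.0223
grip_force: 42.5
t 6.88 p [ 0.4458 -0.4246  0.0443] yaw 0.002 tilt [ 0.001 -0.001] q1 -0.88 q6 0.69 SHIFT [-0.8  0.4  3.3] TURN z 0 F [ 0.4 -1.1 -0.5]
```

```bash
python3 -m pendant '[[[0,0,2],[0,0,0],0.1],[[0,0,1],[0,0,0],0.1],[[0,0,0],[0,0,0],0.1],[[0,0,0],[0,0,0],0.7],[[0,0,0],[0,0,0],0.7],[[0,0,0],[0,0,0],0.7],[[0,0,0],[0,0,0],0.7],[[0,0,-15],[0,0,0],0.7],[[0,0,-30],[0,0,0],0.7],[[0,0,-40],[0,0,0],1],[[0,0,-40],[0,0,0],1],[[0,0,0],[0,0,0],1]]'
python3 - <<'E'
from h import *
plan(.601,-.017,.165,None)
im,m=snap('wrist','w4')
cv2.imwrite('pics/w4b.png',np.clip(im[:,:,::-1].astype(float)*1.6,0,255).astype('uint8'))
E
```

```text
t: 7.88
tool_pos: [0.4482, -0.4297, 0.1772]
tool_rot: [3.129, -0.0, 0.017]
contact_force: [-0.1, -0.5, 1.9]
opening: 0.0854
grip_force: 0.0
t 7.88 p [ 0.4482 -0.4297  0.1772] yaw -0.0 tilt [ 0.011 -0.013] q1 -0.88 q6 0.69 SHIFT [ 152.6 -412.9    8.5] TURN z 0 F [-0.1 -0.5  1.9]
```

View pics/w4b.png

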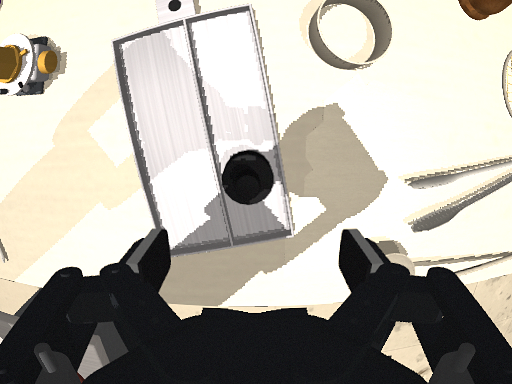

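The first cap stands in the narrow row at (247,177). Next is the vent cap.

```bash
python3 -m pendant '[[[14,-37.5,0],[0,0,0],1],[[14,-37.5,0],[0,0,0],1],[[14,-37.5,0],[0,0,0],1],[[14,-37.5,0],[0,0,0],1],[[14,-37.5,0],[0,0,0],1],[[14,-37.5,0],[0,0,0],1],[[14,-37.5,0],[0,0,0],1],[[14,-37.5,0],[0,0,0],1],[[14,-37.5,0],[0,0,0],1],[[14,-37.5,0],[0,0,0],1],[[14,-37.5,0],[0,0,0],1],[[0,0,0],[0,0,0],1]]'
python3 - <<'E'
from h import *
plan(.601,-.017,.107,0)
E
```

```text
t: 8.93
tool_pos: [0.5996, -0.0071, 0.165]
tool_rot: [-3.139, -0.009, 0.002]
contact_force: [-1.0, 0.1, -0.4]
opening: 0.0853
grip_force: 0.0
t 8.93 p [ 0.5996 -0.0071  0.165 ] yaw 0.006 tilt [-0.001  0.003] q1 -0.14 q6 1.43 SHIFT [ 1.4 10.1 57.9] TURN z 0.006 F [-1.   0.1 -0.4]
```

```bash
python3 -m pendant '[[[1,5,0],[0,0,0],1],[[0,4,0],[0,0,0],1],[[0,0,20],[0,0,0],1],[[0,0,20],[0,0,0],1],[[0,0,13],[0,0,0],1],[[0,0,5],[0,0,0],1],[[0,0,0],[0,0,0],0.1],[[0,0,0],[0,0,0],0.1],[[0,0,0],[0,0,0],0.1],[[0,0,0],[0,0,0],0.1],[[0,0,0],[0,0,0],0.1],[[0,0,0],[0,0,0],0.1]]' 40
python3 -m pendant '[[[0,0,0],[0,0,0],0.1],[[0,0,0],[0,0,0],0.1],[[0,0,-20],[0,0,0],0.1],[[0,0,-30],[0,0,0],0.1],[[0,0,-30],[0,0,0],0.1],[[0,0,0],[0,0,0],0.1],[[0,0,0],[0,0,0],0.1]]'
python3 - <<'E'
from h import *
a=.19;c=np.array([.4855,-.3755]);u=np.array([np.cos(a),np.sin(a)]);v=np.array([-np.sin(a),np.cos(a)])
p=c-v*.0415+u*.045; print(p); plan(*p,.041,0)
E
```

```text
t: 9.93
tool_pos: [0.6008, -0.0223, 0.1098]
tool_rot: [3.141, 0.0, 0.004]
contact_force: [0.6, -0.4, 2.3]
opening: 0.0225
grip_force: 39.4
t: 10.52
tool_pos: [0.6011, -0.0223, 0.1906]
tool_rot: [3.141, -0.0, 0.007]
contact_force: [-0.2, -0.7, -0.5]
opening: 0.0224
grip_force: 39.6
[ 0.53752783 -0.40775453]
t 10.52 p [ 0.6011 -0.0223  0.1906] yaw -0.0 tilt [ 0.004 -0.001] q1 -0.16 q6 1.41 SHIFT [-64.2 385.4 149.6] TURN z -0.0 F [-0.2 -0.7 -0.5]
```

```bash
python3 -m pendant '[[[-6.4,38.5,-3],[0,0,0],0.1],[[-6.4,38.5,0],[0,0,0],0.1],[[-6.4,38.5,0],[0,0,0],0.1],[[-6.4,38.5,0],[0,0,0],0.1],[[-6.4,38.5,0],[0,0,0],0.1],[[-6.4,38.5,0],[0,0,0],0.1],[[-6.4,38.5,0],[0,0,0],0.1],[[-6.4,38.5,0],[0,0,0],0.1],[[-6.4,38.5,0],[0,0,0],0.1],[[-6.4,38.5,0],[0,0,0],0.1],[[0,0,0],[0,0,0],0.1],[[0,0,0],[0,0,0],0.1]]'
python3 - <<'E'
from h import *
plan(.5375,-.408,.043,0)
E
```

```text
t: 11.52
tool_pos: [0.5342, -0.4081, 0.1883]
tool_rot: [-3.138, 0.005, 0.005]
contact_force: [-0.4, 0.1, -1.5]
opening: 0.0223
grip_force: 39.7
t 11.52 p [ 0.5342 -0.4081  0.1883] yaw -0.003 tilt [-0.003  0.003] q1 -0.76 q6 0.81 SHIFT [  3.8   0.3 145.3] TURN z -0.003 F [-0.4  0.1 -1.5]
```

```bash
python3 -m pendant '[[[3,0,30],[0,0,0],0.1],[[0,0,30],[0,0,0],0.1],[[0,0,30],[0,0,0],0.1],[[0,0,30],[0,0,0],0.1],[[0,0,14],[0,0,0],0.1],[[0,0,8],[0,0,0],0.1],[[0,0,3],[0,0,0],0.1],[[0,0,1],[0,0,0],0.1],[[0,0,0],[0,0,0],0.1]]'
python3 - <<'E'
from h import *
plan(.5375,-.408,.043,0)
E
python3 -m pendant '[[[0,0,0],[0,0,0],0.1],[[0,0,0],[0,0,0],0.7],[[0,0,0],[0,0,0],0.7],[[0,0,0],[0,0,0],0.7],[[0,0,0],[0,0,0],0.7],[[0,0,-15],[0,0,0],0.7],[[0,0,-30],[0,0,0],0.7],[[0,0,-40],[0,0,0],1],[[0,0,-30],[0,0,0],1],[[0,0,0],[0,0,0],1],[[0,0,0],[0,0,0],1]]'
python3 - <<'E'
from h import *
psi=5.642-.089
for k in range(-3,3): print(k,'flat yaw',((psi+k*np.pi/3)+np.pi)%(2*np.pi)-np.pi)
im,m=snap('wrist','w5'); snap('top','top5')
plan(.590,-.146,.12,None)
E
```

```text
t: 12.27
tool_pos: [0.5414, -0.4077, 0.0511]
tool_rot: [3.139, 0.002, 0.006]
contact_force: [-2.9, 2.3, 18.4]
opening: 0.0222
grip_force: 62.9
t 12.27 p [ 0.5414 -0.4077  0.0511] yaw 0.001 tilt [ 0.004 -0.003] q1 -0.76 q6 0.81 SHIFT [-3.9  0.2  8.1] TURN z 0.001 F [-2.9  2.3 18.4]
t: 13.18
tool_pos: [0.5403, -0.4084, 0.1648]
tool_rot: [3.137, -0.0, 0.008]
contact_force: [0.4, 0.5, -0.8]
opening: 0.0852
grip_force: 0.0
-3 flat yaw 2.411407346410207
-2 flat yaw -2.824580409572782
-1 flat yaw -1.7773828583761837
0 flat yaw -0.7301853071795854
1 flat yaw 0.3170122440170111
2 flat yaw 1.3642097952136094
t 13.28 p [ 0.5384 -0.4067  0.1598] yaw -0.0 tilt [-0.001  0.001] q1 -0.76 q6 0.81 SHIFT [  51.5 -260.7   40. ] TURN z 0 F [-0.2 -0.4 -1.2]
```

```bash
python3 - <<'E'
import cv2,numpy as np
im=cv2.imread('pics/w5.png')
a=np.clip(im[:250,80:340].astype(float)*2.2,0,255).astype('uint8')
b=cv2.imread('pics/w5.png')[:60,:150]
cv2.imwrite('pics/w5b.png',cv2.resize(a,None,fx=2.2,fy=2.2,interpolation=cv2.INTER_CUBIC))
E
```

```text
(no output)
```

View pics/w5b.png

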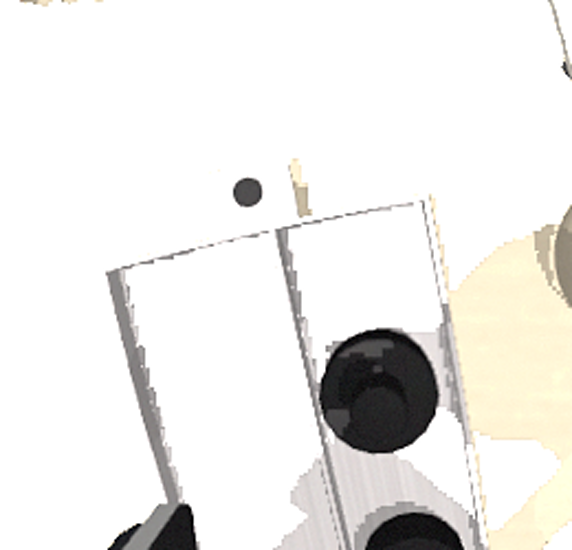

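```bash
python3 - <<'E'
from h import *
m=optics.camera_model('wrist')
def q(x,y,z): return onz(m,80+x/2.2,y/2.2,z,True)[:2]
a=.19;u=np.array([np.cos(a),np.sin(a)]);v=np.array([-np.sin(a),np.cos(a)])
d1=q(283,230,.02);d2=q(345,545,.02);e=q(424,203,.02);k=q(380,412,.061);t=q(379,389,.033)
d=d1-d2; print('div yaw',np.arctan2(d[1],d[0]),d1,d2,'outer wall dist',(d1-e)@v)
for p in (k,t,q(380,412,.078),q(379,389,.05)): print(p,'from divider',(p-d1)@v,'from end',(p-d1)@u)
c=d1-u*.1265; print('tray centre est', c+v*.007)
g=cv2.cvtColor(cv2.imread('pics/top5.png'),cv2.COLOR_BGR2GRAY); mt=optics.camera_model('top')
w=(g<40).astype('uint8'); w[:, :330]=0; w[:,410:]=0;w[:160]=0;w[255:]=0
n,l,s,ce=cv2.connectedComponentsWithStats(w)
for i in range(1,n):
    if s[i,4]>15: print(s[i],ce[i],onz(mt,*ce[i],.045))
E
```

```text
div yaw 0.16539849631368947 [ 0.60582969 -0.36417994] [ 0.45775273 -0.38889745] outer wall dist 0.061369922885846334
[ 0.53646414 -0.40608079] from divider -0.02804651079105501 from end -0.07603061196102569
[ 0.53858172 -0.4055007 ] from divider -0.027876787705006213 from end -0.07384157931601712
[ 0.54133223 -0.40617586] from divider -0.029059251866279875 from end -0.07126807638755174
[ 0.54280925 -0.40562254] from divider -0.028794835428847462 from end -0.06971313893998492
tray centre est [ 0.48028414 -0.38119656]
[368 187  10  14  42] [371.66666667 194.        ] [ 0.52944822 -0.38137866  0.045     ]
```

The second cap is seated against the divider, at (252,188) in the wrist view. Next I'll look at the right nut from close above.

```bash
python3 -m pendant '[[[-1,-37,-6],[0,0,0],1],[[-1,-37,-6],[0,0,0],1],[[-1,-37,-6],[0,0,0],1],[[-1,-37,-6],[0,0,0],1],[[-1,-37,-6],[0,0,0],1],[[-1,-37,-6],[0,0,0],1],[[-1,-37,-6],[0,0,0],1],[[0,0,0],[0,0,0],1],[[0,0,0],[0,0,0],1],[[0,0,0],[0,0,0],1]]'
python3 - <<'E'
from h import *
plan(.590,-.146,.12,None)
im,m=snap('wrist','w6')
for z in (.094,.045): print(proj(m,(.590,-.146,z),True))
cv2.imwrite('pics/w6b.png',cv2.resize(im[70:220,60:320,::-1],None,fx=3,fy=3,interpolation=cv2.INTER_CUBIC))
E
```

```text
t: 14.12
tool_pos: [0.5312, -0.1481, 0.2007]
tool_rot: [-3.141, -0.0, 0.004]
contact_force: [-0.4, 0.1, 0.4]
opening: 0.0852
grip_force: 0.0
t 14.12 p [ 0.5312 -0.1481  0.2007] yaw 0.0 tilt [-0.003  0.001] q1 -0.41 q6 1.16 SHIFT [59.  -2.1 80.5] TURN z 0 F [-0.4  0.1  0.4]
(np.float64(250.97752913738896), np.float64(113.94499672917252))
(np.float64(251.5314287529128), np.float64(112.28212642330986))
```

View pics/w6b.png

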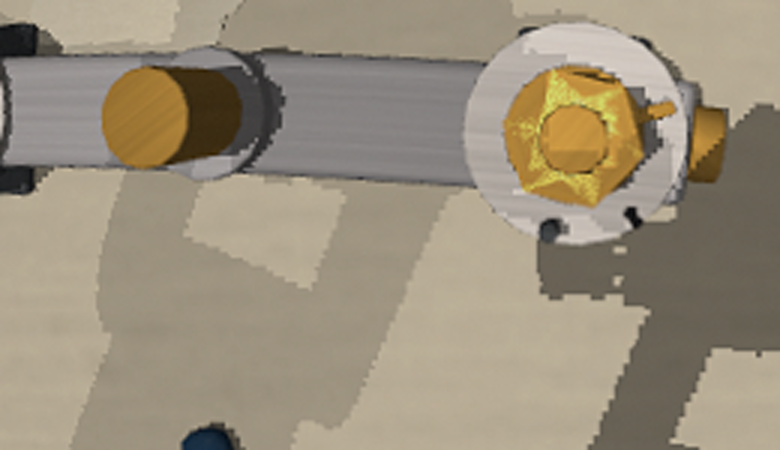

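The spigot is at crop (574,138), the pointer tip at (674,104), the hand-tight mark at (632,215) and the stop post at (550,230). The pointer is already partly turned, so I'll work out its angle.

```bash
python3 - <<'E'
from h import *
m=optics.camera_model('wrist')
q=lambda x,y,z: onz(m,60+x/3-.33,70+y/3-.33,z,True)
s=q(574,138,.094); print('spig',s)
for n,x,y,z in [('ptr',676,104,.05),('ptrbase',648,112,.05),('mark',632,215,.045),('post',550,226,.05)]:
    p=q(x,y,z)-s; a=np.arctan2(p[1],p[0]); print(n,np.hypot(p[0],p[1]),a,'q',(5.642-.089-2*np.pi-a)%(2*np.pi))
for x,y in [(558,66),(625,77),(642,142),(591,206),(524,190),(505,125)]:
    p=q(x,y,.088)-s; print('corner',np.hypot(p[0],p[1]),(np.degrees(np.arctan2(p[1],p[0])))%60)
v=q(145,118,.094);print('vent',v)
E
```

```text
spig [ 0.58864116 -0.14666902  0.094     ]
ptr 0.03411133986010126 -1.281894257875906 q 0.5517089506963198
ptrbase 0.024568176755330913 -1.2844885088209492 q 0.5543032016413629
mark 0.03360951435911262 -2.5446636568373022 q 1.814478349657716
post 0.032017967701371525 2.8741356406088574 q 2.6788643593911425
corner 0.02086621825079418 12.623938299051582
corner 0.02241704323939997 20.336669879500548
corner 0.01927720777156081 26.155571758024095
corner 0.020362487113661048 13.585490489890162
corner 0.02086770493518709 16.40813932651548
corner 0.019974184624737594 19.530945610113463
vent [ 0.59972712 -0.01786896  0.094     ]
```

```bash
python3 -m pendant '[[[29,-1,15],[0,0,0],1],[[29,-1,15],[0,0,0],1],[[0,0,20],[0,0,-0.1],1],[[0,0,0],[0,0,-0.1],1],[[0,0,0],[0,0,-0.1],1],[[0,0,0],[0,0,0],1],[[0,0,0],[0,0,0],1],[[0,0,0],[0,0,0],1]]'
python3 - <<'E'
from h import *
plan(.589,-.1465,.060,.30)
E
```

```text
t: 14.83
tool_pos: [0.5898, -0.1471, 0.1521]
tool_rot: [-3.107, -0.464, 0.0]
contact_force: [-1.1, 0.5, -0.4]
opening: 0.0851
grip_force: 0.0
t 14.83 p [ 0.5898 -0.1471  0.1521] yaw 0.296 tilt [-0.  0.] q1 -0.37 q6 0.91 SHIFT [-0.6 -0.8 92.1] TURN z -0.004 F [-1.1  0.5 -0.4]
```

```bash
python3 -m pendant '[[[-0.6,-0.8,30],[0,0,0],0.8],[[0,0,30],[0,0,0],0.8],[[0,0,20],[0,0,0],0.8],[[0,0,12],[0,0,0],0.8],[[0,0,0],[0,0,0],0.8],[[0,0,0],[0,0,0],0.2],[[0,0,0],[0,0,0],0.2],[[0,0,0],[0,0,0],0.2],[[0,0,0],[0,0,0],0.2],[[0,0,0],[0,0,0],0.2],[[0,0,0],[0,0,0],0.2]]' 40
python3 - <<'E'
from h import *
o=get_obs(); print(o['wrist_torque']); plan(.589,-.1465,.060,.30)
E
```

```text
t: 15.75
tool_pos: [0.5901, -0.1446, 0.0631]
tool_rot: [-3.105, -0.467, -0.004]
contact_force: [-2.6, 5.5, 6.1]
opening: 0.0351
grip_force: 42.5
[ 0.95634501  0.52036356 -0.30738226]
t 15.75 p [ 0.5901 -0.1446  0.0631] yaw 0.299 tilt [0.002 0.002] q1 -0.36 q6 0.91 SHIFT [-1.6  1.5  3.1] TURN z -0.001 F [-2.6  5.5  6.1]
```

```bash
python3 -m pendant '[[[0,-2,0],[0,0,0.02],0.2],[[0,0,0],[0,0,0.1],0.2],[[0,0,0],[0,0,0.1],0.2],[[0,0,0],[0,0,0.1],0.2],[[0,0,0],[0,0,0.1],0.2],[[0,0,0],[0,0,0.1],0.2],[[0,0,0],[0,0,0.1],0.2],[[0,0,0],[0,0,0.1],0.2],[[0,0,0],[0,0,0.1],0.2],[[0,0,0],[0,0,0.1],0.2],[[0,0,0],[0,0,0.1],0.2],[[0,0,0],[0,0,0],0.2]]'
python3 - <<'E'
from h import *
o=get_obs(); print(o['wrist_torque'],o['opening']); plan(.589,-.1465,.060,-.96)
E
```

```text
t: 16.75
tool_pos: [0.5899, -0.1461, 0.0631]
tool_rot: [2.935, -1.113, 0.008]
contact_force: [-2.4, -6.9, 2.8]
opening: 0.0356
grip_force: 42.0
[-0.58766567  0.29704233 -0.35267488] 0.03560402003026317
t 16.75 p [ 0.5899 -0.1461  0.0631] yaw -0.725 tilt [ 0.004 -0.005] q1 -0.36 q6 1.93 SHIFT [-0.4  0.9  3.1] TURN z 0.235 F [-2.4 -6.9  2.8]
```

```bash
python3 -m pendant '[[[0,0,0],[0,0,0.1],0.2],[[0,0,0],[0,0,0.1],0.2],[[0,0,0],[0,0,0.04],0.2],[[0,0,0],[0,0,0],0.2],[[0,0,0],[0,0,0],0.2]]'
python3 - <<'E'
from h import *
plan(.589,-.1465,.060,-.96)
E
python3 -m pendant '[[[0,0,0],[0,0,0],0.9],[[0,0,0],[0,0,0],0.9],[[0,0,0],[0,0,0],0.9],[[0,0,0],[0,0,0],0.9],[[0,0,-20],[0,0,0],1],[[0,0,-40],[0,0,0],1],[[0,0,-40],[0,0,0],1],[[0,0,-30],[0,0,-0.1],1],[[0,0,0],[0,0,-0.1],1],[[0,0,0],[0,0,-0.1],1],[[0,0,0],[0,0,-0.1],1],[[0,0,0],[0,0,-0.1],1]]'
python3 -m pendant '[[[0,0,0],[0,0,-0.1],1],[[0,0,0],[0,0,-0.1],1],[[0,0,0],[0,0,-0.1],1],[[0,0,0],[0,0,-0.1],1],[[0,0,0],[0,0,-0.06],1],[[0,0,0],[0,0,0],1],[[0,0,0],[0,0,0],1]]'
python3 - <<'E'
from h import *
plan(.540,.07,.20,0)
E
```

```text
t: 17.17
tool_pos: [0.5896, -0.1463, 0.0631]
tool_rot: [2.782, -1.452, 0.008]
contact_force: [-3.5, -5.8, 4.8]
opening: 0.0352
grip_force: 42.0
t 17.17 p [ 0.5896 -0.1463  0.0631] yaw -0.962 tilt [ 0.003 -0.005] q1 -0.36 q6 2.17 SHIFT [-0.2  0.6  3.1] TURN z -0.002 F [-3.5 -5.8  4.8]
t: 18.17
tool_pos: [0.5886, -0.1434, 0.1906]
tool_rot: [-3.061, 0.709, -0.001]
contact_force: [0.4, -0.9, 0.2]
opening: 0.0856
grip_force: 0.0
t: 18.75
tool_pos: [0.5885, -0.1435, 0.1903]
tool_rot: [-3.141, 0.003, 0.0]
contact_force: [0.6, 1.3, 0.3]
opening: 0.0854
grip_force: 0.0
t 18.75 p [ 0.5885 -0.1435  0.1903] yaw -0.002 tilt [-0.  0.] q1 -0.36 q6 1.21 SHIFT [ -48.9 -213.4   -9.7] TURN z -0.002 F [0.6 1.3 0.3]
```

```bash
python3 -m pendant '[[[-7,-36,-1.5],[0,0,0],1],[[-7,-36,-1.5],[0,0,0],1],[[-7,-36,-1.5],[0,0,0],1],[[-7,-36,-1.5],[0,0,0],1],[[-7,-36,-1.5],[0,0,0],1],[[-7,-36,-1.5],[0,0,0],1],[[-7,-36,-1.5],[0,0,0],1],[[0,0,0],[0,0,0],1],[[0,0,0],[0,0,0],1],[[0,0,0],[0,0,0],1]]'
python3 - <<'E'
from h import *
plan(.612,.112,.12,None)
im,m=snap('wrist','w7')
b=im[:,:,::-1]
a=cv2.resize(b[70:190,170:350],None,fx=4,fy=4,interpolation=cv2.INTER_CUBIC)
u,v=map(int,proj(m,(.589,-.146,.05),True)); print(u,v); u=min(max(u,40),472); v=max(v,37)
c=cv2.resize(b[v-37:v+38,u-40:u+40],None,fx=1,fy=1) 
c=cv2.resize(b[v-37:v+38,u-40:u+40],(128,120)); 
cv2.imwrite('pics/w7b.png',a); cv2.imwrite('pics/w7c.png',cv2.resize(b[max(v-37,0):v+38,u-40:u+40],None,fx=4,fy=4,interpolation=cv2.INTER_CUBIC)); print(max(v-37,0),u-40)
A=cv2.imread('pics/w7b.png');C=cv2.imread('pics/w7c.png'); 
A=A[:,:480]; h=np.zeros((480,800,3),'uint8'); h[:,:480]=A; h[:C.shape[0],480:]=C[:480,:320]; cv2.imwrite('pics/w7d.png',h)
E
```

```text
t: 19.58
tool_pos: [0.5396, 0.1081, 0.2008]
tool_rot: [3.141, -0.001, 0.0]
contact_force: [0.0, -0.1, -0.1]
opening: 0.0856
grip_force: 0.0
t 19.58 p [0.5396 0.1081 0.2008] yaw -0.001 tilt [ 0.    -0.001] q1 0.06 q6 1.63 SHIFT [72.4 -4.  80.8] TURN z 0 F [ 0.  -0.1 -0.1]
467 133
96 427
```

View pics/w7d.png

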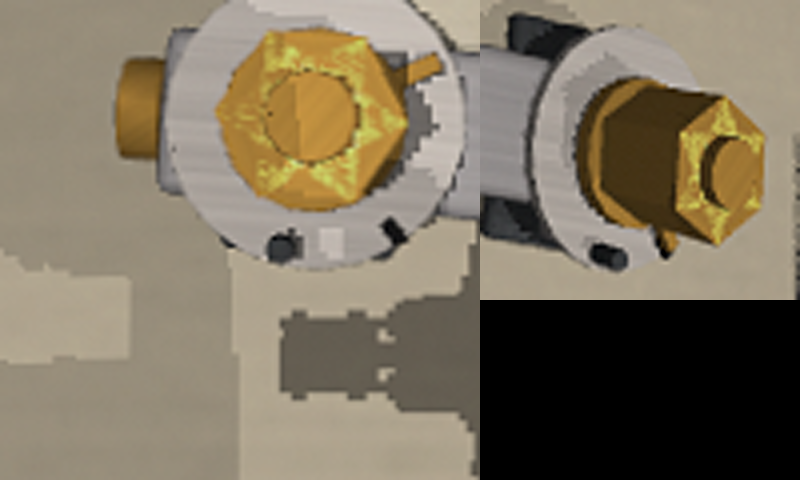

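The right pointer now lies over its mark at (668,243). On the left nut the spigot is at (312,117), the pointer tip at (441,60) and the mark at (394,231).

```bash
python3 - <<'E'
from h import *
m=optics.camera_model('wrist')
q=lambda x,y,z: onz(m,170+x/4-.375,70+y/4-.375,z,True)
s=q(312,117,.094); print('spig',s)
for n,x,y,z in [('ptr',441,60,.05),('ptrbase',408,76,.05),('mark',394,231,.045),('post',281,248,.05)]:
    p=q(x,y,z)-s; a=np.arctan2(p[1],p[0]); print(n,np.hypot(p[0],p[1]),a,'q',(5.642-.089-2*np.pi-a)%(2*np.pi))
for x,y in [(218,110),(267,32),(367,40),(405,122),(361,196),(271,206)]:
    p=q(x,y,.088)-s; print('corner',np.hypot(p[0],p[1]),(np.degrees(np.arctan2(p[1],p[0])))%60)
E
```

```text
spig [0.61145743 0.11223837 0.094     ]
ptr 0.033956501858616095 -1.1085095597161958 q 0.3783242525366095
ptrbase 0.024950366016547015 -1.1117866478580167 q 0.38160134067843043
mark 0.03374572195265386 -2.5302135330212323 q 1.800028225841646
post 0.032633173023824354 2.8730332557934832 q 2.6799667442065167
corner 0.02015922593444162 24.70496079324826
corner 0.020839263890629654 27.426007982731093
corner 0.020247568890924855 25.449435748945632
corner 0.019576182518260658 27.37925538978817
corner 0.019716833261208357 31.369717069218154
corner 0.020927532817154856 34.7650542191528
```

```bash
python3 -m pendant '[[[36,-2,25],[0,0,0],1],[[36,-2,25],[0,0,0],1],[[0,0,0],[0,0,-0.1],1],[[0,0,0],[0,0,-0.1],1],[[0,0,0],[0,0,-0.1],1],[[0,0,0],[0,0,-0.1],1],[[0,0,0],[0,0,-0.07],1],[[0,0,0],[0,0,0],1],[[0,0,0],[0,0,0],1],[[0,0,0],[0,0,0],1]]'
python3 - <<'E'
from h import *
plan(.612,.1125,.062,.47)
E
```

```text
t: 20.47
tool_pos: [0.6081, 0.1111, 0.1532]
tool_rot: [3.056, 0.726, -0.0]
contact_force: [0.9, 1.4, 0.3]
opening: 0.0853
grip_force: 0.0
t 20.47 p [0.6081 0.1111 0.1532] yaw 0.467 tilt [-0. -0.] q1 0.06 q6 1.16 SHIFT [ 4.1  0.5 91.2] TURN z -0.003 F [0.9 1.4 0.3]
```

```bash
python3 -m pendant '[[[4,0.5,30],[0,0,0],0.8],[[0,0,30],[0,0,0],0.8],[[0,0,20],[0,0,0],0.8],[[0,0,11],[0,0,0],0.8],[[0,0,0],[0,0,0],0.8],[[0,0,0],[0,0,0],0.2],[[0,0,0],[0,0,0],0.2],[[0,0,0],[0,0,0],0.2],[[0,0,0],[0,0,0],0.2],[[0,0,0],[0,0,0],0.2],[[0,0,0],[0,0,0],0.2]]' 40
python3 - <<'E'
from h import *
o=get_obs(); print(o['wrist_torque']); plan(.612,.1125,.060,.47)
E
```

```text
t: 21.38
tool_pos: [0.6129, 0.1143, 0.065]
tool_rot: [-3.055, -0.73, -0.005]
contact_force: [-2.6, 2.7, 5.8]
opening: 0.0357
grip_force: 42.5
[ 0.45088976  0.47603839 -0.36082455]
t 21.38 p [0.6129 0.1143 0.065 ] yaw 0.469 tilt [0.003 0.002] q1 0.06 q6 1.17 SHIFT [-1.7  1.2  5. ] TURN z -0.001 F [-2.6  2.7  5.8]
```

```bash
python3 -m pendant '[[[0,-1,0],[0,0,0.1],0.2],[[0,0,0],[0,0,0.1],0.2],[[0,0,0],[0,0,0.1],0.2],[[0,0,0],[0,0,0.1],0.2],[[0,0,0],[0,0,0.1],0.2],[[0,0,0],[0,0,0.1],0.2],[[0,0,0],[0,0,0.1],0.2],[[0,0,0],[0,0,0.1],0.2],[[0,0,0],[0,0,0.1],0.2],[[0,0,0],[0,0,0.1],0.2],[[0,0,0],[0,0,0.1],0.2],[[0,0,0],[0,0,0.1],0.2]]'
python3 -m pendant '[[[0,0,0],[0,0,0.1],0.2],[[0,0,0],[0,0,0.1],0.2],[[0,0,0],[0,0,0.02],0.2],[[0,0,0],[0,0,0],0.2],[[0,0,0],[0,0,0],0.2]]'
python3 - <<'E'
from h import *
o=get_obs(); print(o['wrist_torque'],o['opening']); plan(.612,.1125,.060,-.96)
E
```

```text
t: 22.38
tool_pos: [0.6128, 0.1133, 0.065]
tool_rot: [2.932, -1.126, 0.007]
contact_force: [-1.2, -3.4, 5.5]
opening: 0.0353
grip_force: 41.7
t: 22.8
tool_pos: [0.6127, 0.1132, 0.065]
tool_rot: [2.793, -1.436, 0.006]
contact_force: [-2.0, -2.8, 6.7]
opening: 0.0355
grip_force: 42.3
[-0.58122381  0.46088096 -0.05874752] 0.035473984707561884
t 22.8 p [0.6127 0.1132 0.065 ] yaw -0.95 tilt [ 0.003 -0.003] q1 0.06 q6 2.59 SHIFT [0.2 1.  5. ] TURN z 0.01 F [-2.  -2.8  6.7]
```

```bash
python3 -m pendant '[[[0,0,0],[0,0,0],0.9],[[0,0,0],[0,0,0],0.9],[[0,0,0],[0,0,0],0.9],[[0,0,0],[0,0,0],0.9],[[0,0,-20],[0,0,0],1],[[0,0,-40],[0,0,0],1],[[0,0,-40],[0,0,0],1],[[0,0,-40],[0,0,-0.1],1],[[0,0,-30],[0,0,-0.1],1],[[0,0,0],[0,0,-0.12],1],[[0,0,0],[0,0,-0.12],1],[[0,0,0],[0,0,-0.12],1]]'
python3 -m pendant '[[[0,0,0],[0,0,-0.12],1],[[0,0,0],[0,0,-0.12],1],[[0,0,0],[0,0,-0.12],1],[[0,0,0],[0,0,-0.12],1],[[0,0,0],[0,0,-0.1],1],[[0,0,0],[0,0,0],1],[[0,0,0],[0,0,0],1]]'
python3 - <<'E'
from h import *
plan(.44,.35,.25,.19)
E
```

```text
t: 23.8
tool_pos: [0.6117, 0.1145, 0.2335]
tool_rot: [-3.083, 0.599, -0.003]
contact_force: [-0.9, 0.1, -0.3]
opening: 0.0852
grip_force: 0.0
t: 24.38
tool_pos: [0.6112, 0.1144, 0.2321]
tool_rot: [-3.128, -0.294, 0.0]
contact_force: [-0.2, 0.2, 0.0]
opening: 0.0855
grip_force: 0.0
t 24.38 p [0.6112 0.1144 0.2321] yaw 0.187 tilt [-0.  0.] q1 0.07 q6 1.45 SHIFT [-124.4 -263.3  -17.8] TURN z -0.003 F [-0.2  0.2  0. ]
```

```bash
python3 -m pendant '[[[-15.5,-33,-2],[0,0,0],1],[[-15.5,-33,-2],[0,0,0],1],[[-15.5,-33,-2],[0,0,0],1],[[-15.5,-33,-2],[0,0,0],1],[[-15.5,-33,-2],[0,0,0],1],[[-15.5,-33,-2],[0,0,0],1],[[-15.5,-33,-2],[0,0,0],1],[[-15.5,-33,-2],[0,0,0],1],[[0,0,0],[0,0,0],1],[[0,0,0],[0,0,0],1],[[0,0,0],[0,0,0],1]]'
python3 - <<'E'
from h import *
im,m=snap('wrist','w8')
hsv=cv2.cvtColor(im,cv2.COLOR_RGB2HSV)
w=((hsv[:,:,1]<45)&(hsv[:,:,2]>50)).astype('uint8'); w[260:]=0
w=cv2.morphologyEx(w,cv2.MORPH_CLOSE,np.ones((3,3)))
n,l,s,ce=cv2.connectedComponentsWithStats(w)
for i in range(1,n):
    if s[i,4]>200: print(i,s[i],ce[i],onz(m,*ce[i],.01,True).round(3))
v=np.zeros_like(im); v[...]=im; 
out=np.vstack([im[:260,:,::-1]]); g=cv2.cvtColor(w[:260]*255,cv2.COLOR_GRAY2BGR)
cv2.imwrite('pics/w8b.png',cv2.resize(np.vstack([out,g]),None,fx=1.15,fy=1.15))
plan(.492,.355,.1,.19)
E
```

```text
t: 25.3
tool_pos: [0.4398, 0.35, 0.2482]
tool_rot: [3.127, 0.296, 0.0]
contact_force: [0.4, 0.4, -0.2]
opening: 0.0852
grip_force: 0.0
1 [  0   0  22  47 479] [ 6.77035491 18.51983299] [0.607 0.802 0.01 ]
19 [ 227   23   53  176 3311] [255.33826638 101.21775899] [0.51  0.361 0.01 ]
25 [ 414   41   98   95 3121] [467.39602691  85.09612304] [0.618 0.054 0.01 ]
223 [129 228  33  32 315] [144.79047619 243.74285714] [0.281 0.486 0.01 ]
225 [345 228  35  32 321] [363.33333333 243.6105919 ] [0.344 0.164 0.01 ]
t 25.35 p [0.4402 0.3496 0.2481] yaw 0.188 tilt [ 0. -0.] q1 0.54 q6 1.92 SHIFT [ 51.9   4.3 148.1] TURN z -0.002 F [0.4 0.6 0.4]
```

View pics/w8b.png

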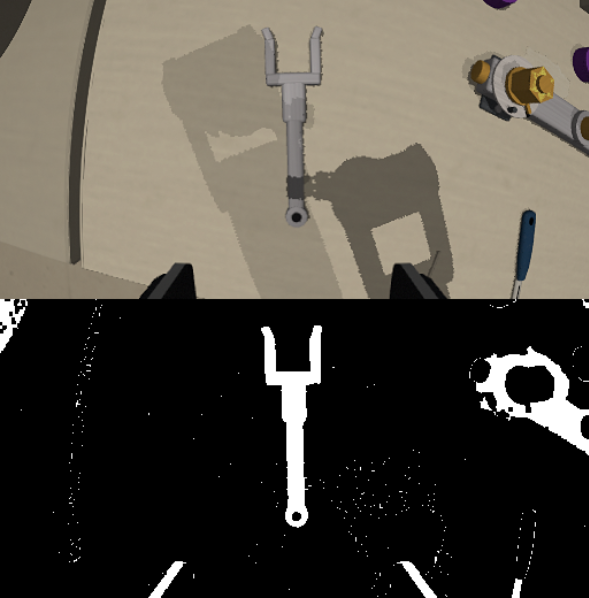

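The mask isolates the wrench cleanly: eye at (296,217), jaw up. I'll map it onto the work plane.

```bash
cat >> h.py <<'E'
def wrench(im,m,z,box=None,seed=None):
    hsv=cv2.cvtColor(im,cv2.COLOR_RGB2HSV)
    w=((hsv[:,:,1]<45)&(hsv[:,:,2]>50)).astype('uint8'); w[255:]=0
    w=cv2.morphologyEx(w,cv2.MORPH_CLOSE,np.ones((3,3)))
    n,l,s,ce=cv2.connectedComponentsWithStats(w); i=min((i for i in range(1,n) if s[i,4]>1500),key=lambda i:np.hypot(ce[i][0]-255,ce[i][1]-101))
    ys,xs=np.where(l==i); P=np.array([onz(m,x,y,z,True)[:2] for x,y in zip(xs,ys)])
    return P
def wfit(P,yaw0):
    a=yaw0
    for _ in range(4):
        u=np.array([np.cos(a),np.sin(a)]);v=np.array([-u[1],u[0]])
        S=P@u; T=P@v; lo=S.min(); k=(S>lo+.03)&(S<lo+.11)
        # midline of shank
        b=np.arange(lo+.03,lo+.11,.005); mid=[(T[(S>=x)&(S<x+.005)].max()+T[(S>=x)&(S<x+.005)].min())/2 for x in b]
        sl,c=np.polyfit(b+.0025,mid,1); a+=np.arctan(sl)
    print('yaw',a,'len',S.max()-S.min()); s0=lo+.110*(S.max()-lo)/.229
    o=u*s0+v*(sl*s0+c); print('origin',o); return o,a
E
python3 - <<'E'
from h import *
m=optics.camera_model('wrist'); im=cv2.imread('pics/w8.png')[:,:,::-1].copy()
o,a=wfit(wrench(im,m,.011),.2); plan(*o,.004,a)
E
```

```text
yaw 0.21762919702883607 len 0.23023092074579082
origin [0.49378757 0.35716554]
t 25.35 p [0.4402 0.3496 0.2481] yaw 0.188 tilt [ 0. -0.] q1 0.54 q6 1.92 SHIFT [ 54.1   2.4 244.1] TURN z -0.03 F [0.4 0.6 0.4]
```

```bash
python3 -m pendant '[[[27,1,20],[0,0,-0.03],0.6],[[27,1.5,25],[0,0,0],0.6],[[0,0,40],[0,0,0],0.6],[[0,0,40],[0,0,0],0.6],[[0,0,40],[0,0,0],0.6],[[0,0,40],[0,0,0],0.6],[[0,0,20],[0,0,0],0.6],[[0,0,10],[0,0,0],0.6],[[0,0,0],[0,0,0],0.6],[[0,0,0],[0,0,0],0.6]]'
python3 - <<'E'
from h import *
plan(.4938,.3572,.004,.2176)
E
```

```text
t: 26.18
tool_pos: [0.4943, 0.3583, 0.0141]
tool_rot: [-3.123, -0.342, -0.001]
contact_force: [1.3, 0.3, 0.3]
opening: 0.0513
grip_force: 0.0
t 26.18 p [0.4943 0.3583 0.0141] yaw 0.218 tilt [0.001 0.   ] q1 0.51 q6 1.86 SHIFT [-0.7  1.  10.1] TURN z 0.0 F [1.3 0.3 0.3]
```

```bash
python3 -m pendant '[[[-0.7,1,6],[0,0,0],0.6],[[0,0,3],[0,0,0],0.6],[[0,0,0],[0,0,0],0.6],[[0,0,0],[0,0,0],0.05],[[0,0,0],[0,0,0],0.05],[[0,0,0],[0,0,0],0.05],[[0,0,0],[0,0,0],0.05],[[0,0,0],[0,0,0],0.05],[[0,0,0],[0,0,0],0.05],[[0,0,0],[0,0,0],0.05]]' 80
python3 - <<'E'
from h import *
plan(.4938,.3572,.004,.2176)
E
python3 -m pendant '[[[0,0,-10],[0,0,0],0.05],[[0,0,-20],[0,0,0],0.05],[[0,0,-30],[0,0,0],0.05],[[0,0,-40],[0,0,0],0.05],[[0,0,-40],[0,0,0],0.05],[[0,0,0],[0,0,0],0.05],[[0,0,0],[0,0,0],0.05]]'
python3 - <<'E'
from h import *
im,m=snap('wrist','w9'); o,a=wfit(wrench(im,m,.153),.2176)
plan(.4938,.3572,.15,.2176)
n={'L':(.6127,.1132),'R':(.5896,-.1463)}
for q in (1.8,2.5):
    w=5.642-.089-q+np.pi/2+np.pi/3; w=(w+np.pi)%(2*np.pi)-np.pi; w=[w+k*np.pi/3 for k in range(-2,3)]; print(q,np.round(w,3))
E
```

```text
t: 27.02
tool_pos: [0.493, 0.358, 0.0053]
tool_rot: [-3.122, -0.345, -0.001]
contact_force: [-1.8, -0.0, 5.4]
opening: 0.0151
grip_force: 79.0
t 27.02 p [0.493  0.358  0.0053] yaw 0.22 tilt [0.001 0.001] q1 0.51 q6 1.86 SHIFT [0.6 1.  1.3] TURN z 0.002 F [-1.8 -0.   5.4]
t: 27.6
tool_pos: [0.4944, 0.3586, 0.1482]
tool_rot: [-3.12, -0.344, -0.01]
contact_force: [-0.1, 0.0, -2.7]
opening: 0.0152
grip_force: 78.5
yaw 0.22311280287208649 len 0.12816429828075537
origin [0.54605408 0.36913311]
t 27.65 p [0.4927 0.3577 0.145 ] yaw 0.22 tilt [0.001 0.001] q1 0.51 q6 1.86 SHIFT [ 1.   0.7 -5. ] TURN z 0.002 F [ 0.4  0.1 -2.4]
1.8 [-2.007 -0.959  0.088  1.135  2.182]
2.5 [-2.707 -1.659 -0.612  0.435  1.482]
```

```bash
python3 -m pendant '[[[-13.6,30.4,0],[0,0,0],0.05],[[-13.6,30.4,0],[0,0,0],0.05],[[-13.6,30.4,0],[0,0,0],0.05],[[-13.6,30.4,0],[0,0,0],0.05],[[-13.6,30.4,0],[0,0,0],0.05],[[-13.6,30.4,0],[0,0,0],0.05],[[-13.6,30.4,0],[0,0,0],0.05],[[-13.6,30.4,0],[0,0,0],0.05],[[0,0,0],[0,0,0.066],0.05],[[0,0,0],[0,0,0.066],0.05],[[0,0,0],[0,0,0],0.05],[[0,0,0],[0,0,0],0.05]]'
python3 - <<'E'
from h import *
im,m=snap('wrist','w10')
P=wrench(im,m,.153); u=np.array([np.cos(.088),np.sin(.088)]); v=np.array([-u[1],u[0]])
p=np.array(get_obs()['tool_pos'])[:2]; S=(P-p)@u; T=(P-p)@v
for a,b in [(.03,.06),(.08,.09),(.105,.115)]:
    k=(S>a)&(S<b); print(a,k.sum(),T[k].min(),T[k].max())
print('tip',S.max())
ax=np.array([.6127,.1132]); g=ax-.15*u; plan(*g,.068,.088); g=ax-.09*u; plan(*g,.068,.088)
E
```

```text
t: 28.65
tool_pos: [0.438, 0.0964, 0.142]
tool_rot: [-3.138, -0.14, 0.007]
contact_force: [0.1, 0.1, -2.6]
opening: 0.0156
grip_force: 78.8
0.03 4672 -0.029616127710132032 0.027919970769279937
0.08 1893 -0.14676926362836187 0.028023051003289806
0.105 5044 -0.14786568606254097 0.030809246432343933
tip 0.1287007173996872
t 28.7 p [0.4383 0.0966 0.1425] yaw 0.09 tilt [-0.003 -0.   ] q1 0.05 q6 1.53 SHIFT [25.5 -1.1 74.4] TURN z 0.002 F [-0.4  0.9 -2.3]
t 28.7 p [0.4383 0.0966 0.1425] yaw 0.09 tilt [-0.003 -0.   ] q1 0.05 q6 1.53 SHIFT [85.5 -1.  74.2] TURN z 0.002 F [-0.4  0.9 -2.3]
```

```bash
python3 -m pendant '[[[0,-1,25],[0,0,0],0.05],[[0,0,25],[0,0,0],0.05],[[0,0,22],[0,0,0],0.05],[[0,0,0],[0,0,0],0.05],[[15,0,0],[0,0,0],0.05],[[15,0,0],[0,0,0],0.05],[[15,0,0],[0,0,0],0.05],[[0,0,0],[0,0,0],0.05],[[0,0,0],[0,0,0],0.05]]'
python3 - <<'E'
from h import *
u=np.array([np.cos(.088),np.sin(.088)]);ax=np.array([.6127,.1132]);g=ax-.09*u; plan(*g,.068,.088)
E
```

```text
t: 29.45
tool_pos: [0.4847, 0.1018, 0.0731]
tool_rot: [-3.138, -0.14, -0.0]
contact_force: [-0.3, -0.3, -1.8]
opening: 0.0153
grip_force: 78.8
t 29.45 p [0.4847 0.1018 0.0731] yaw 0.089 tilt [0. 0.] q1 0.06 q6 1.54 SHIFT [38.5 -0.   5.1] TURN z 0.001 F [-0.3 -0.3 -1.8]
```

```bash
python3 -m pendant '[[[0,0,4],[0,0,0],0.05],[[8,0,0],[0,0,0],0.05],[[8,0,0],[0,0,0],0.05],[[8,0,0],[0,0,0],0.05],[[8,0,0],[0,0,0],0.05],[[6,0,0],[0,0,0],0.05],[[0,0,0],[0,0,0],0.05],[[0,0,0],[0,0,0],0.05]]'
python3 - <<'E'
from h import *
u=np.array([np.cos(.088),np.sin(.088)]);ax=np.array([.6127,.1132]);g=ax-.09*u; plan(*g,.068,.088); print(get_obs()['wrist_torque'],get_obs()['opening'])
E
```

```text
t: 30.12
tool_pos: [0.5225, 0.1049, 0.0683]
tool_rot: [-3.139, -0.138, -0.0]
contact_force: [0.3, 0.4, -2.0]
opening: 0.0148
grip_force: 78.8
t 30.12 p [0.5225 0.1049 0.0683] yaw 0.088 tilt [0. 0.] q1 0.06 q6 1.54 SHIFT [ 0.6 -0.3  0.3] TURN z -0.0 F [ 0.3  0.4 -2. ]
[0.03930358 0.02130612 0.02564385] 0.014849847052043084
```

```bash
python3 -m pendant '[[[0.45,-9,0],[0,0,0.1],0.05],[[0.45,-9,0],[0,0,0.1],0.05],[[0.45,-9,0],[0,0,0.1],0.05],[[0,0,0],[0,0,0],0.05]]'
python3 - <<'E'
from h import *
u=np.array([np.cos(.088-.3),np.sin(.088-.3)]);ax=np.array([.6127,.1132]);g=ax-.09*u; plan(*g,.068,.088-.3); print(get_obs()['wrist_torque'],get_obs()['opening'])
E
python3 -m pendant '[[[0.45,-9,0],[0,0,0.1],0.05],[[0.45,-9,0],[0,0,0.1],0.05],[[0.45,-9,0],[0,0,0.1],0.05],[[0.3,-7.2,0],[0,0,0.08],0.05],[[0,0,0],[0,0,0],0.05],[[0,0,0],[0,0,0],0.05]]'
python3 - <<'E'
from h import *
a=.088-.68
u=np.array([np.cos(a),np.sin(a)]);ax=np.array([.6127,.1132]);g=ax-.09*u; plan(*g,.068,a); print(get_obs()['wrist_torque'],get_obs()['opening'])
E
```

```text
t: 30.45
tool_pos: [0.5229, 0.1329, 0.068]
tool_rot: [-3.124, 0.332, 0.003]
contact_force: [-0.6, 1.3, -1.6]
opening: 0.0153
grip_force: 78.9
t 30.45 p [0.5229 0.1329 0.068 ] yaw -0.212 tilt [-0.002  0.001] q1 0.11 q6 1.89 SHIFT [ 1.9  0.4 -0. ] TURN z -0.0 F [-0.6  1.3 -1.6]
[0.30426382 0.36758704 0.10407761] 0.015295996502452057
t: 30.95
tool_pos: [0.5361, 0.1638, 0.0679]
tool_rot: [-3.006, 0.911, 0.004]
contact_force: [-2.9, 5.4, -2.4]
opening: 0.0155
grip_force: 79.0
t 30.95 p [0.5361 0.1638 0.0679] yaw -0.588 tilt [-0.002  0.002] q1 0.16 q6 2.32 SHIFT [ 1.8 -0.7 -0.1] TURN z 0.004 F [-2.9  5.4 -2.4]
[0.91768142 0.44635035 0.30380812] 0.015454078579536006
```

```bash
python3 -m pendant '[[[1.5,-4.5,0],[0,0,0.05],0.05],[[0,0,0],[0,0,0],0.05],[[0,0,0],[0,0,0],0.05]]'
python3 -m pendant '[[[0.2,-4.5,0],[0,0,0.05],0.05],[[0,0,0],[0,0,0],0.05],[[0,0,0],[0,0,0],0.05]]'
python3 - <<'E'
from h import *
a=.088-.78
u=np.array([np.cos(a),np.sin(a)]);ax=np.array([.6127,.1132]);g=ax-.09*u; plan(*g,.068,a); print(get_obs()['wrist_torque'],get_obs()['opening'])
E
```

```text
t: 31.2
tool_pos: [0.5388, 0.1671, 0.0676]
tool_rot: [-2.982, 0.985, 0.008]
contact_force: [-6.0, 7.5, -0.8]
opening: 0.0153
grip_force: 79.1
t: 31.45
tool_pos: [0.5416, 0.1707, 0.0676]
tool_rot: [-2.956, 1.06, 0.008]
contact_force: [-5.5, 7.6, -0.4]
opening: 0.015
grip_force: 79.1
t 31.45 p [0.5416 0.1707 0.0676] yaw -0.688 tilt [-0.004  0.003] q1 0.17 q6 2.43 SHIFT [ 1.4 -1.1 -0.4] TURN z 0.004 F [-5.5  7.6 -0.4]
[1.25498628 0.87347232 0.35230154] 0.015049514075543412
```

```bash
python3 -m pendant '[[[0,-3.6,0],[0,0,0.04],0.05],[[0,0,0],[0,0,0],0.05],[[0,0,0],[0,0,0],0.05]]'
python3 - <<'E'
from h import *
a=.088-.78
u=np.array([np.cos(a),np.sin(a)]);ax=np.array([.6127,.1132]);g=ax-.09*u; plan(*g,.068,a); o=get_obs(); print(o['wrist_torque'],o['opening'])
F=np.array(o['contact_force']); p=np.array(o['tool_pos'])[:2]-ax; print('torque on axis (tool force)',p[0]*F[1]-p[1]*F[0])
snap('top','top11')
im,m=snap('wrist','w11')
b=im[:,:,::-1]; u0,v0=map(int,proj(m,(.6127,.1132,.05),True)); print(u0,v0)
cv2.imwrite('pics/w11b.png',cv2.resize(b[max(0,v0-60):v0+60,u0-80:u0+80],None,fx=4,fy=4,interpolation=cv2.INTER_CUBIC))
E
```

```text
t: 31.7
tool_pos: [0.5439, 0.1735, 0.0677]
tool_rot: [-2.934, 1.118, 0.008]
contact_force: [-5.3, 6.9, -0.1]
opening: 0.0153
grip_force: 79.1
t 31.7 p [0.5439 0.1735 0.0677] yaw -0.728 tilt [-0.004  0.003] q1 0.18 q6 2.47 SHIFT [ 1.5  2.5 -0.3] TURN z -0.036 F [-5.3  6.9 -0.1]
[1.22128147 0.9251963  0.39092088] 0.0153153280397199
torque on axis (tool force) -0.15557983996638486
251 59
```

```bash
python3 -m pendant '[[[0.5,-4.5,0],[0,0,0.05],0.05],[[0,0,0],[0,0,0],0.05],[[0,0,0],[0,0,0],0.05]]'
python3 - <<'E'
from h import *
o=get_obs(); print(o['wrist_torque'],o['opening']); plan(.5,0,0,None)
E
```

```text
t: 32.05
tool_pos: [0.5471, 0.1768, 0.0676]
tool_rot: [-2.905, 1.192, 0.009]
contact_force: [-6.7, 8.8, -0.4]
opening: 0.0154
grip_force: 79.1
[1.49496859 0.99985299 0.31493348] 0.015359284330516532
t 32.05 p [0.5471 0.1768 0.0676] yaw -0.778 tilt [-0.005  0.004] q1 0.18 q6 2.53 SHIFT [ 91.1 158.9  67.2] TURN z 0 F [-6.7  8.8 -0.4]
```

View pics/w11b.png

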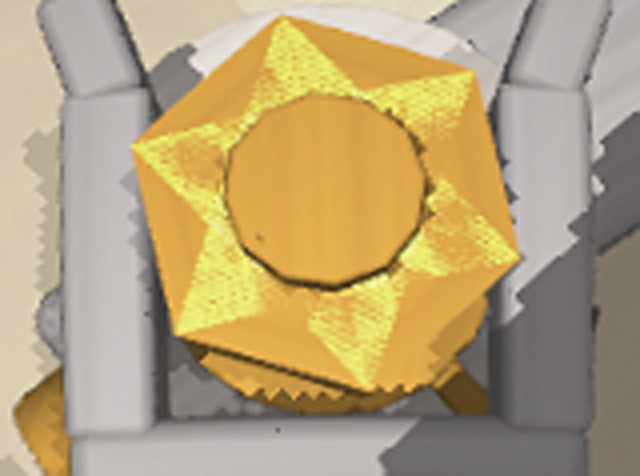

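The crop shows the hex inside the jaw, lagging the tool by roughly 12 to 15 degrees. Home probably isn't reached yet, so I'll pull further and watch the force.

```bash
python3 -m pendant '[[[0.3,-5.4,0],[0,0,0.06],0.05],[[0,0,0],[0,0,0],0.05],[[0,0,0],[0,0,0],0.05]]'
python3 -m pendant '[[[0.3,-5.4,0],[0,0,0.06],0.05],[[0,0,0],[0,0,0],0.05],[[0,0,0],[0,0,0],0.05]]'
python3 - <<'E'
from h import *
o=get_obs(); print(o['wrist_torque'],o['opening']); plan(.5,0,0,None)
im,m=snap('wrist','w12')
# brass hex outline: bright brass mask -> top hexagon corners
hsv=cv2.cvtColor(im,cv2.COLOR_RGB2HSV); u0,v0=map(int,proj(m,(.6127,.1132,.088),True)); print(u0,v0)
for f,mm in (('w12',m),):
    w=((hsv[:,:,1]>120)&(hsv[:,:,0]<35)&(hsv[:,:,2]>80)).astype('uint8')
    n,l,s,ce=cv2.connectedComponentsWithStats(w); i=l[v0,u0]; print(s[i],ce[i])
    c=max(cv2.findContours((l==i).astype('uint8'),0,1)[0],key=cv2.contourArea)
    a=cv2.approxPolyDP(c,4,True)[:,0]
    for p in a: 
        q=onz(m,*p,.088,True)[:2]-np.array([.6127,.1132]); print(p,np.hypot(*q).round(4),np.degrees(np.arctan2(q[1],q[0])).round(1),np.degrees(np.arctan2(q[1],q[0])).round(1)%60)
E
```

```text
t: 32.3
tool_pos: [0.5515, 0.1807, 0.0678]
tool_rot: [-2.867, 1.278, 0.008]
contact_force: [-4.6, 8.9, -0.9]
opening: 0.0149
grip_force: 79.0
t: 32.55
tool_pos: [0.5558, 0.1831, 0.0677]
tool_rot: [-2.83, 1.364, 0.007]
contact_force: [-4.9, 6.3, -0.9]
opening: 0.015
grip_force: 79.1
[1.08724095 0.85327858 0.42813537] 0.014977264106004754
t 32.55 p [0.5558 0.1831 0.0677] yaw -0.898 tilt [-0.004  0.002] q1 0.19 q6 2.66 SHIFT [108.7 157.6  67.5] TURN z 0 F [-4.9  6.3 -0.9]
250 50
[ 203    7   99   97 6988] [252.85975959  56.62135089]
[238   7] 0.0195 -36.3 23.700000000000003
[203  42] 0.0197 27.0 27.0
[216  87] 0.0206 86.0 26.0
[237 103] 0.0225 114.6 54.599999999999994
[270 102] 0.0229 148.8 28.80000000000001
[280  95] 0.022 161.4 41.400000000000006
[292 102] 0.0272 166.9 46.900000000000006
[285  90] 0.0216 168.9 48.900000000000006
[301  63] 0.0211 -155.2 24.80000000000001
[287  19] 0.0202 -98.6 21.400000000000006
```

The hex corners put the left nut at about 2.5 rad, so it is home. I'll take the load off, back out and measure how the wrench sits in the grip.

```bash
python3 -m pendant '[[[0.2,4.5,0],[0,0,-0.05],0.05],[[0.2,4.5,0],[0,0,-0.05],0.05],[[0.2,4.5,0],[0,0,-0.05],0.05],[[0.2,4.5,0],[0,0,-0.05],0.05],[[0,0,0],[0,0,0],0.05],[[0,0,0],[0,0,0],0.05]]'
cat >> h.py <<'E'
def inhand(tag):
    """prongs of the held wrench in the tool frame, by grey mask, at 5.. slices along tool x"""
    o=get_obs(); im,m=snap('wrist',tag); Rm=R.from_rotvec(o['tool_rot']).as_matrix(); p=np.array(o['tool_pos'])
    hsv=cv2.cvtColor(im,cv2.COLOR_RGB2HSV); w=((hsv[:,:,1]<45)&(hsv[:,:,2]>50))
    for x in (.02,.03,.04,.05,.06,.072,.08,.09,.1,.11,.117,.124):
        T=np.arange(-.045,.0451,.0005); hit=[]
        for t in T:
            u,v=proj(m,p+Rm@np.array([x,t,-.0087]),True); u,v=int(round(u)),int(round(v))
            hit.append(0<=u<512 and 0<=v<384 and bool(w[v,u]))
        h=np.diff(np.r_[0,np.array(hit,int),0]); print(x,[(round(T[a]*1000,1),round(T[b-1]*1000,1)) for a,b in zip(np.where(h==1)[0],np.where(h==-1)[0]) if b-a>3])
E
python3 - <<'E'
from h import *
plan(.5,0,0,None); inhand('w13')
E
```

```text
t: 33.1
tool_pos: [0.5436, 0.1698, 0.0679]
tool_rot: [-2.951, 1.075, 0.004]
contact_force: [-3.4, 4.2, -1.6]
opening: 0.015
grip_force: 79.0
t 33.1 p [0.5436 0.1698 0.0679] yaw -0.699 tilt [-0.002  0.002] q1 0.17 q6 2.44 SHIFT [ 76.1 158.1  67.7] TURN z 0 F [-3.4  4.2 -1.6]
0.02 [(np.float64(-11.5), np.float64(13.0))]
0.03 [(np.float64(-12.0), np.float64(13.5))]
0.04 [(np.float64(-12.0), np.float64(13.0))]
0.05 [(np.float64(-12.0), np.float64(13.0))]
0.06 [(np.float64(-28.5), np.float64(29.5))]
0.072 [(np.float64(-29.0), np.float64(-14.0)), (np.float64(13.5), np.float64(30.0))]
0.08 [(np.float64(-33.0), np.float64(-20.0)), (np.float64(19.5), np.float64(29.5))]
0.09 [(np.float64(-29.5), np.float64(-21.0)), (np.float64(19.5), np.float64(38.0))]
0.1 [(np.float64(-29.5), np.float64(-22.0)), (np.float64(19.0), np.float64(45.0))]
0.11 [(np.float64(-30.5), np.float64(-21.0)), (np.float64(-15.0), np.float64(-7.5)), (np.float64(4.5), np.float64(45.0))]
0.117 [(np.float64(-33.0), np.float64(-23.5)), (np.float64(15.5), np.float64(45.0))]
0.124 []
```

```bash
python3 -m pendant '[[[0.2,4.5,0],[0,0,-0.05],0.05],[[0.1,2.7,0],[0,0,-0.03],0.05],[[0,0,0],[0,0,0],0.05],[[0,0,0],[0,0,0],0.05]]'
python3 - <<'E'
from h import *
a=-.612;u=np.array([np.cos(a),np.sin(a)]);g=np.array([.6127,.1132])-.09*u; plan(*g,.068,a)
E
```

```text
t: 33.48
tool_pos: [0.5392, 0.164, 0.0678]
tool_rot: [-2.992, 0.957, 0.005]
contact_force: [-3.7, 5.3, -1.2]
opening: 0.0154
grip_force: 79.0
t 33.48 p [0.5392 0.164  0.0678] yaw -0.619 tilt [-0.003  0.002] q1 0.16 q6 2.35 SHIFT [-0.7 -0.7 -0.2] TURN z -0.007 F [-3.7  5.3 -1.2]
```

```bash
python3 -m pendant '[[[-4,0,0],[0,0,0],0.05],[[-6,0,0],[0,0,0],0.05],[[-10,0,0],[0,0,0],0.05],[[-15,0,0],[0,0,0],0.05],[[-20,0,0],[0,0,0],0.05],[[-20,0,0],[0,0,0],0.05],[[0,0,0],[0,0,0],0.05],[[0,0,0],[0,0,0],0.05]]'
cat >> h.py <<'E'
def nutq(tag,ax):
    ax=np.array(ax); im,m=snap('wrist',tag); hsv=cv2.cvtColor(im,cv2.COLOR_RGB2HSV); u0,v0=map(int,proj(m,(*ax,.09),True))
    w=((hsv[:,:,1]>110)&(hsv[:,:,0]<35)&(hsv[:,:,2]>50)).astype('uint8')
    n,l,s,ce=cv2.connectedComponentsWithStats(w); i=l[v0,u0]; print(u0,v0,s[i])
    c=max(cv2.findContours((l==i).astype('uint8'),0,1)[0],key=cv2.contourArea)[:,0]
    a=np.array([onz(m,*p,.05,True)[:2]-ax for p in c]); r=np.hypot(*a.T); t=np.degrees(np.arctan2(a[:,1],a[:,0]))
    k=np.argsort(-r)[:6]; print('far pts at z=.05',[(r[j].round(4),t[j].round(1)) for j in k], 'pointer: mark at %.1f, home at %.1f'%(np.degrees(-.73-1.8),np.degrees(-.73-2.5)+360))
    for p in cv2.approxPolyDP(c.reshape(-1,1,2),4,True)[:,0]:
        q=onz(m,*p,.088,True)[:2]-ax; print(p,np.hypot(*q).round(4),(np.degrees(np.arctan2(q[1],q[0]))%60).round(1))
E
python3 - <<'E'
from h import *
plan(.5,0,0,None); nutq('w14',(.6127,.1132))
E
```

```text
t: 34.15
tool_pos: [0.478, 0.2081, 0.068]
tool_rot: [2.991, -0.958, -0.001]
contact_force: [-0.1, -0.4, -1.0]
opening: 0.0151
grip_force: 78.9
t 34.15 p [0.478  0.2081 0.068 ] yaw -0.62 tilt [-0.001 -0.001] q1 0.27 q6 2.46 SHIFT [138.8 156.5  68.1] TURN z 0 F [-0.1 -0.4 -1. ]
250 -97 [     0      0    512    384 195870]
far pts at z=.05 [(np.float64(0.5817), np.float64(-175.0)), (np.float64(0.5779), np.float64(-175.2)), (np.float64(0.5772), np.float64(-175.0)), (np.float64(0.5742), np.float64(-175.3)), (np.float64(0.5728), np.float64(-174.9)), (np.float64(0.5706), np.float64(-175.5))] pointer: mark at -145.0, home at 174.9
[0 0] 0.1415 4.7
[  0 383] 0.4504 46.8
[511 383] 0.4618 3.2
[511 362] 0.4003 3.6
[508 375] 0.4285 2.8
[501 371] 0.4018 1.7
[477 381] 0.3819 57.6
[497 346] 0.3415 1.7
[511 335] 0.3439 4.4
[511   0] 0.1474 45.2
```

```bash
python3 -m pendant '[[[0,0,-40],[0,0,0],0.05],[[0,0,-40],[0,0,0],0.05],[[10,0,-40],[0,0,0],0.05],[[10,0,-40],[0,0,0],0.05],[[5,0,-20],[0,0,0],0.05],[[0,0,0],[0,0,0],0.05],[[0,0,0],[0,0,0],0.05]]'
python3 - <<'E'
from h import *
plan(.5,0,0,None); nutq('w15',(.6127,.1132))
E
```

```text
t: 34.78
tool_pos: [0.5009, 0.1926, 0.2497]
tool_rot: [-2.989, 0.963, -0.004]
contact_force: [-0.8, 0.0, -3.1]
opening: 0.0148
grip_force: 79.1
t 34.78 p [0.5009 0.1926 0.2497] yaw -0.623 tilt [0.003 0.001] q1 0.23 q6 2.42 SHIFT [111.1 157.5 249.6] TURN z 0 F [-0.8  0.  -3.1]
253 37 [ 234   21   40   51 1420]
far pts at z=.05 [(np.float64(0.0348), np.float64(177.3)), (np.float64(0.0346), np.float64(173.0)), (np.float64(0.0342), np.float64(175.7)), (np.float64(0.0341), np.float64(171.4)), (np.float64(0.0332), np.float64(176.7)), (np.float64(0.0331), np.float64(172.3))] pointer: mark at -145.0, home at 174.9
[252  21] 0.0185 27.9
[236  31] 0.019 30.4
[234  49] 0.0225 25.4
[241  61] 0.0273 57.8
[261  63] 0.0277 41.0
[268  71] 0.0379 47.6
[271  30] 0.0201 20.3
```

The left pointer is at 174.5°, against a home angle of 174.9°, so the left nut is done. Now the right nut.

```bash
python3 -m pendant '[[[-10,0,0],[0,0,-0.1185],0.05],[[-10,0,0],[0,0,-0.1185],0.05],[[-10,0,0],[0,0,-0.1185],0.05],[[0,0,0],[0,0,-0.1185],0.05],[[0,0,0],[0,0,-0.1185],0.05],[[0,0,0],[0,0,-0.1185],0.05],[[0,0,0],[0,0,0],0.05],[[0,0,0],[0,0,0],0.05]]'
python3 - <<'E'
from h import *
u=np.array([np.cos(.088),np.sin(.088)]);ax=np.array([.5896,-.1463]);g=ax-.17*u; print(g);plan(*g,.15,.088)
E
```

```text
t: 35.5
tool_pos: [0.4725, 0.207, 0.2454]
tool_rot: [3.138, 0.135, -0.007]
contact_force: [-0.1, 0.4, -2.2]
opening: 0.0151
grip_force: 79.0
[ 0.42025782 -0.1612407 ]
t 35.5 p [0.4725 0.207  0.2454] yaw 0.086 tilt [-0.005 -0.001] q1 0.27 q6 1.75 SHIFT [-83.2 362.3  96.1] TURN z -0.002 F [-0.1  0.4 -2.2]
```

```bash
python3 -m pendant '[[[-8.3,36.2,6],[0,0,0],0.05],[[-8.3,36.2,6],[0,0,0],0.05],[[-8.3,36.2,6],[0,0,0],0.05],[[-8.3,36.2,6],[0,0,0],0.05],[[-8.3,36.2,6],[0,0,0],0.05],[[-8.3,36.2,6],[0,0,0],0.05],[[-8.3,36.2,6],[0,0,0],0.05],[[-8.3,36.2,6],[0,0,0],0.05],[[-8.3,36.2,6],[0,0,0],0.05],[[-8.3,36.2,6],[0,0,0],0.05],[[0,0,0],[0,0,0],0.05],[[0,0,0],[0,0,0],0.05]]'
python3 - <<'E'
from h import *
u=np.array([np.cos(.088),np.sin(.088)]);ax=np.array([.5896,-.1463]);g=ax-.17*u; plan(*g,.068,.088)
E
```

```text
t: 36.5
tool_pos: [0.422, -0.1617, 0.1867]
tool_rot: [-3.137, -0.129, 0.004]
contact_force: [0.6, -0.2, -1.5]
opening: 0.0151
grip_force: 79.3
t 36.5 p [ 0.422  -0.1617  0.1867] yaw 0.082 tilt [-0.003  0.002] q1 -0.53 q6 0.96 SHIFT [ -1.4  -0.4 118.7] TURN z -0.006 F [ 0.6 -0.2 -1.5]
```

```bash
python3 -m pendant '[[[0,0,30],[0,0,-0.006],0.05],[[0,0,30],[0,0,0],0.05],[[0,0,30],[0,0,0],0.05],[[0,0,20],[0,0,0],0.05],[[0,0,8],[0,0,0],0.05],[[15,0,0],[0,0,0],0.05],[[15,0,0],[0,0,0],0.05],[[10,0,0],[0,0,0],0.05],[[0,0,0],[0,0,0],0.05],[[0,0,0],[0,0,0],0.05]]'
python3 - <<'E'
from h import *
u=np.array([np.cos(.088),np.sin(.088)]);ax=np.array([.5896,-.1463]);g=ax-.09*u; plan(*g,.068,.088); inhand('w16')
E
```

```text
t: 37.33
tool_pos: [0.4637, -0.1565, 0.071]
tool_rot: [3.138, 0.151, 0.001]
contact_force: [-0.9, -0.7, -2.4]
opening: 0.0153
grip_force: 79.3
t 37.33 p [ 0.4637 -0.1565  0.071 ] yaw 0.096 tilt [ 0. -0.] q1 -0.48 q6 1.0 SHIFT [36.3  1.2  3. ] TURN z 0.008 F [-0.9 -0.7 -2.4]
0.02 [(np.float64(-12.0), np.float64(13.5))]
0.03 [(np.float64(-12.0), np.float64(13.0))]
0.04 [(np.float64(-12.0), np.float64(14.0))]
0.05 [(np.float64(-11.5), np.float64(13.0))]
0.06 [(np.float64(-28.0), np.float64(30.0))]
0.072 [(np.float64(-29.0), np.float64(-17.0)), (np.float64(18.0), np.float64(30.0))]
0.08 [(np.float64(-28.5), np.float64(-17.0)), (np.float64(-4.5), np.float64(-2.0)), (np.float64(7.0), np.float64(12.5)), (np.float64(18.5), np.float64(30.5))]
0.09 [(np.float64(-28.5), np.float64(11.0)), (np.float64(16.0), np.float64(30.5))]
0.1 [(np.float64(-45.0), np.float64(-12.0)), (np.float64(13.5), np.float64(30.0))]
0.11 [(np.float64(-45.0), np.float64(-17.5)), (np.float64(19.0), np.float64(30.5))]
0.117 [(np.float64(-45.0), np.float64(-23.5)), (np.float64(23.5), np.float64(33.0))]
0.124 []
```

```bash
python3 -m pendant '[[[0,0.5,3],[0,0,0.008],0.05],[[8,0,0],[0,0,0],0.05],[[8,0,0],[0,0,0],0.05],[[8,0,0],[0,0,0],0.05],[[7,0,0],[0,0,0],0.05],[[5,0,0],[0,0,0],0.05],[[0,0,0],[0,0,0],0.05],[[0,0,0],[0,0,0],0.05]]'
python3 - <<'E'
from h import *
u=np.array([np.cos(.088),np.sin(.088)]);ax=np.array([.5896,-.1463]);g=ax-.09*u; plan(*g,.068,.088)
E
```

```text
t: 38.05
tool_pos: [0.4996, -0.1541, 0.0674]
tool_rot: [-3.138, -0.137, -0.001]
contact_force: [0.5, 2.3, -1.7]
opening: 0.0154
grip_force: 79.4
t 38.05 p [ 0.4996 -0.1541  0.0674] yaw 0.087 tilt [0.001 0.   ] q1 -0.44 q6 1.04 SHIFT [ 0.3  0.2 -0.6] TURN z -0.001 F [ 0.5  2.3 -1.7]
```

Seated. I'll pull it round by about 0.95 rad in total.

```bash
python3 -m pendant '[[[0.45,-9,0],[0,0,0.1],0.05],[[0.45,-9,0],[0,0,0.1],0.05],[[0.45,-9,0],[0,0,0.1],0.05],[[0.45,-9,0],[0,0,0.1],0.05],[[0.45,-9,0],[0,0,0.1],0.05],[[0.45,-9,0],[0,0,0.1],0.05],[[0.45,-9,0],[0,0,0.1],0.05],[[0,0,0],[0,0,0],0.05],[[0,0,0],[0,0,0],0.05]]'
python3 - <<'E'
from h import *
a=.088-.7;u=np.array([np.cos(a),np.sin(a)]);ax=np.array([.5896,-.1463]);g=ax-.09*u; plan(*g,.068,a)
E
python3 -m pendant '[[[0.3,-7.2,0],[0,0,0.08],0.05],[[0,0,0],[0,0,0],0.05]]'
python3 -m pendant '[[[0.3,-7.2,0],[0,0,0.08],0.05],[[0,0,0],[0,0,0],0.05]]'
python3 -m pendant '[[[0.3,-5.4,0],[0,0,0.06],0.05],[[0,0,0],[0,0,0],0.05]]'
python3 - <<'E'
from h import *
a=.088-.92;u=np.array([np.cos(a),np.sin(a)]);ax=np.array([.5896,-.1463]);g=ax-.09*u; plan(*g,.068,a); nutq('w17',ax)
E
```

```text
t: 38.8
tool_pos: [0.5142, -0.0936, 0.0668]
tool_rot: [-2.995, 0.944, 0.004]
contact_force: [-3.0, 4.5, -2.1]
opening: 0.0155
grip_force: 79.5
t 38.8 p [ 0.5142 -0.0936  0.0668] yaw -0.611 tilt [-0.002  0.002] q1 -0.32 q6 1.86 SHIFT [ 2.  -0.2 -1.2] TURN z 0.001 F [-3.   4.5 -2.1]
t: 38.97
tool_pos: [0.5187, -0.088, 0.0669]
tool_rot: [-2.954, 1.067, 0.004]
contact_force: [-3.4, 4.7, -1.6]
opening: 0.0153
grip_force: 79.5
t: 39.13
tool_pos: [0.5236, -0.0825, 0.0669]
tool_rot: [-2.908, 1.184, 0.004]
contact_force: [-3.4, 5.0, -2.8]
opening: 0.0152
grip_force: 79.5
t: 39.3
tool_pos: [0.5277, -0.0788, 0.0669]
tool_rot: [-2.871, 1.27, 0.004]
contact_force: [-2.2, 6.2, -1.5]
opening: 0.0152
grip_force: 79.5
t 39.3 p [ 0.5277 -0.0788  0.0669] yaw -0.833 tilt [-0.002  0.003] q1 -0.29 q6 2.11 SHIFT [ 1.6 -0.3 -1.1] TURN z -0.001 F [-2.2  6.2 -1.5]
251 45 [ 205    5   97   99 7228]
far pts at z=.05 [(np.float64(0.0317), np.float64(-36.8)), (np.float64(0.0316), np.float64(-37.8)), (np.float64(0.0315), np.float64(-38.7)), (np.float64(0.0314), np.float64(-39.7)), (np.float64(0.0314), np.float64(-34.7)), (np.float64(0.0314), np.float64(-40.7))] pointer: mark at -145.0, home at 174.9
[239   6] 0.0183 28.4
[205  36] 0.0194 27.8
[215  84] 0.0213 28.8
[244 103] 0.0236 5.0
[277  97] 0.0233 38.4
[292 103] 0.0284 47.5
[285  90] 0.0225 49.1
[301  63] 0.021 23.9
[290  19] 0.0197 20.1
```

```bash
python3 -m pendant '[[[0.3,-5.4,0],[0,0,0.06],0.05],[[0,0,0],[0,0,0],0.05],[[0,0,0],[0,0,0],0.05]]'
python3 -m pendant '[[[0.2,4.5,0],[0,0,-0.05],0.05],[[0.2,4.5,0],[0,0,-0.05],0.05],[[0.2,4.5,0],[0,0,-0.05],0.05],[[0.2,4.5,0],[0,0,-0.05],0.05],[[0.2,4.5,0],[0,0,-0.05],0.05],[[0.1,2.7,0],[0,0,-0.03],0.05],[[-1,0,0],[0,0,0],0.05],[[0,0,0],[0,0,0],0.05],[[0,0,0],[0,0,0],0.05]]'
python3 - <<'E'
from h import *
a=-.612;u=np.array([np.cos(a),np.sin(a)]);g=np.array([.5896,-.1463])-.09*u; plan(*g,.068,a)
E
```

```text
t: 39.6
tool_pos: [0.5319, -0.0764, 0.067]
tool_rot: [-2.835, 1.353, 0.002]
contact_force: [-2.7, 3.7, -1.5]
opening: 0.0153
grip_force: 79.5
t: 40.35
tool_pos: [0.5153, -0.095, 0.0677]
tool_rot: [2.995, -0.949, 0.003]
contact_force: [0.0, 1.0, -2.2]
opening: 0.0153
grip_force: 79.3
t 40.35 p [ 0.5153 -0.095   0.0677] yaw -0.614 tilt [ 0.001 -0.001] q1 -0.32 q6 1.86 SHIFT [ 0.3 -0.7 -0.3] TURN z -0.002 F [ 0.   1.  -2.2]
```

```bash
python3 -m pendant '[[[-10,0,0],[0,0,0],0.05],[[-15,0,0],[0,0,0],0.05],[[-25,0,0],[0,0,0],0.05],[[-25,0,0],[0,0,0],0.05],[[0,0,-40],[0,0,0],0.05],[[0,0,-40],[0,0,0],0.05],[[10,0,-40],[0,0,0],0.05],[[10,0,-40],[0,0,0],0.05],[[5,0,-20],[0,0,0],0.05],[[0,0,0],[0,0,0],0.05],[[0,0,0],[0,0,0],0.05]]'
python3 - <<'E'
from h import *
plan(.43,-.34,.2,.18); nutq('w18',(.5896,-.1463))
E
```

```text
t: 41.27
tool_pos: [0.4743, -0.066, 0.2486]
tool_rot: [2.995, -0.949, 0.005]
contact_force: [0.5, 0.4, -2.2]
opening: 0.0154
grip_force: 79.4
t 41.27 p [ 0.4743 -0.066   0.2486] yaw -0.614 tilt [ 0.003 -0.001] q1 -0.29 q6 1.89 SHIFT [121.4 249.5  48.9] TURN z -0.794 F [ 0.5  0.4 -2.2]
252 34 [ 234   18   40   52 1433]
far pts at z=.05 [(np.float64(0.0356), np.float64(173.2)), (np.float64(0.0352), np.float64(175.7)), (np.float64(0.0351), np.float64(171.5)), (np.float64(0.0342), np.float64(176.7)), (np.float64(0.0336), np.float64(170.7)), (np.float64(0.0332), np.float64(177.8))] pointer: mark at -145.0, home at 174.9
[253  18] 0.0183 24.6
[236  27] 0.0191 28.2
[234  48] 0.0236 31.3
[242  60] 0.0289 2.7
[261  61] 0.029 41.2
[268  69] 0.0391 47.7
[270  27] 0.0192 21.2
```

Both nuts are home, with the right pointer at about 174°. Now to carry the wrench over the tray.

```bash
python3 -m pendant '[[[0,0,0],[0,0,-0.1],0.05],[[0,0,0],[0,0,-0.1],0.05],[[0,0,0],[0,0,-0.1],0.05],[[0,0,0],[0,0,-0.1],0.05],[[0,0,0],[0,0,-0.1],0.05],[[0,0,0],[0,0,-0.1],0.05],[[0,0,0],[0,0,-0.1],0.05],[[0,0,0],[0,0,-0.1],0.05],[[0,0,0],[0,0,0],0.05]]'
python3 -m pendant '[[[-6,34,8],[0,0,0],0.05],[[-6,34,8],[0,0,0],0.05],[[-6,34,8],[0,0,0],0.05],[[-6,34,8],[0,0,0],0.05],[[-6,34,8],[0,0,0],0.05],[[-6,34,8],[0,0,0],0.05],[[-6,34,8],[0,0,0],0.05],[[-6,34,8],[0,0,0],0.05],[[0,0,0],[0,0,0],0.05],[[0,0,0],[0,0,0],0.05],[[0,0,0],[0,0,0],0.05]]'
python3 - <<'E'
from h import *
plan(.475,-.345,.11,.185)
o=get_obs(); im,m=snap('wrist','w19'); g=cv2.cvtColor(im,cv2.COLOR_RGB2GRAY)
Rm=R.from_rotvec(o['tool_rot']).as_matrix();p=np.array(o['tool_pos'])
for x in (.015,.025,.035,.045):
    T=np.arange(-.08,.0801,.004); s=[]
    for t in T:
        q=p+Rm@np.array([x,t,0]); q[2]=.02; u,v=proj(m,q,True); s.append(int(g[int(round(v)),int(round(u))]))
    print(x,s)
E
```

```text
t: 42.07
tool_pos: [0.4721, -0.0651, 0.2437]
tool_rot: [-3.126, -0.295, 0.008]
contact_force: [0.9, -0.9, -2.4]
opening: 0.015
grip_force: 79.4
t: 42.98
tool_pos: [0.4764, -0.3409, 0.1814]
tool_rot: [-3.125, -0.29, 0.003]
contact_force: [-0.5, -1.0, -2.2]
opening: 0.0151
grip_force: 79.6
t 42.98 p [ 0.4764 -0.3409  0.1814] yaw 0.185 tilt [-0.002  0.003] q1 -0.75 q6 0.64 SHIFT [-2.   4.  71.4] TURN z 0.0 F [-0.5 -1.  -2.2]
0.015 [212, 211, 209, 208, 207, 209, 208, 208, 208, 207, 174, 62, 87, 140, 147, 171, 171, 174, 168, 165, 164, 158, 163, 160, 159, 161, 142, 91, 109, 111, 75, 106, 109, 107, 110, 109, 109, 108, 107, 109, 110]
0.025 [182, 187, 207, 204, 206, 207, 208, 210, 209, 209, 158, 60, 76, 125, 150, 174, 173, 177, 170, 168, 167, 160, 166, 161, 160, 162, 141, 97, 109, 111, 78, 105, 111, 107, 109, 114, 14, 19, 20, 20, 20]
0.035 [179, 179, 178, 178, 178, 202, 208, 207, 209, 212, 159, 59, 83, 111, 153, 177, 174, 179, 173, 171, 169, 163, 168, 163, 159, 163, 136, 102, 109, 112, 89, 108, 111, 4, 13, 20, 20, 20, 20, 11, 18]
0.045 [181, 182, 180, 181, 146, 166, 165, 166, 165, 164, 164, 164, 163, 163, 164, 164, 164, 164, 163, 163, 163, 163, 163, 163, 163, 160, 192, 191, 192, 193, 190, 191, 191, 191, 191, 192, 164, 5, 7, 15, 20]
```

```bash
python3 -m pendant '[[[0,0,40],[0,0,0],0.05],[[0,0,40],[0,0,0],0.05],[[0,0,40],[0,0,0],0.05],[[0,0,20],[0,0,0],0.05],[[0,0,0],[0,0,0],0.05],[[0,0,0],[0,0,0],0.05]]'
python3 - <<'E'
from h import *
plan(.475,-.341,.0085,.185)
o=get_obs(); im,m=snap('wrist','w20'); g=cv2.cvtColor(im,cv2.COLOR_RGB2GRAY)
Rm=R.from_rotvec(o['tool_rot']).as_matrix();p=np.array(o['tool_pos'])
for x in (.015,.045,.08,.1,.115):
    T=np.arange(-.05,.0501,.002); s=[]
    for t in T:
        q=p+Rm@np.array([x,t,0]); q[2]=.02; u,v=proj(m,q,True); s.append(int(g[int(round(v)),int(round(u))]))
    print(x,s[:14],s[-14:])
E
```

```text
t: 43.53
tool_pos: [0.4769, -0.3402, 0.0425]
tool_rot: [-3.126, -0.294, 0.003]
contact_force: [0.2, -0.6, -0.9]
opening: 0.0154
grip_force: 79.5
t 43.53 p [ 0.4769 -0.3402  0.0425] yaw 0.188 tilt [-0.002  0.002] q1 -0.75 q6 0.64 SHIFT [-1.9  0.5 34. ] TURN z 0.003 F [ 0.2 -0.6 -0.9]
0.015 [216, 216, 216, 216, 217, 216, 188, 74, 82, 95, 187, 131, 195, 197] [97, 134, 128, 130, 132, 134, 133, 111, 78, 78, 100, 133, 132, 127]
0.045 [216, 214, 213, 213, 216, 198, 191, 78, 78, 98, 150, 210, 200, 204] [133, 134, 128, 132, 97, 99, 137, 96, 77, 79, 127, 84, 12, 13]
0.08 [212, 211, 212, 214, 213, 215, 179, 79, 207, 205, 211, 210, 206, 148] [104, 221, 227, 228, 227, 223, 191, 196, 93, 96, 212, 224, 223, 218]
0.1 [213, 212, 213, 212, 212, 216, 176, 69, 200, 197, 203, 206, 204, 160] [91, 213, 224, 224, 224, 221, 189, 191, 94, 97, 219, 220, 219, 214]
0.115 [211, 210, 209, 210, 212, 196, 187, 71, 169, 222, 191, 181, 171, 123] [216, 107, 176, 185, 199, 214, 178, 189, 91, 69, 216, 216, 217, 211]
```

```bash
python3 -m pendant '[[[0,-1.5,12],[0,0,0],0.05],[[0,0,10],[0,0,0],0.05],[[0,0,6],[0,0,0],0.05],[[0,0,3],[0,0,0],0.05],[[0,0,0],[0,0,0],0.05],[[0,0,0],[0,0,0],0.05]]'
python3 - <<'E'
from h import *
plan(.475,-.341,.0085,.185)
E
```

```text
t: 44.08
tool_pos: [0.4769, -0.3405, 0.0122]
tool_rot: [-3.128, -0.293, 0.0]
contact_force: [1.1, 0.2, -2.1]
opening: 0.0151
grip_force: 79.6
t 44.08 p [ 0.4769 -0.3405  0.0122] yaw 0.187 tilt [-0.  0.] q1 -0.75 q6 0.64 SHIFT [-1.9  0.1  3.7] TURN z 0.002 F [ 1.1  0.2 -2.1]
```

```bash
python3 -m pendant '[[[0,0,2],[0,0,0],0.05],[[0,0,1.2],[0,0,0],0.05],[[0,0,0],[0,0,0],0.05],[[0,0,0],[0,0,0],0.05],[[0,0,0],[0,0,0],0.32],[[0,0,0],[0,0,0],0.32],[[0,0,0],[0,0,0],0.32],[[0,0,0],[0,0,0],0.32]]' 30
python3 -m pendant '[[[0,0,-10],[0,0,0],0.32],[[0,0,-20],[0,0,0],0.32],[[0,0,-40],[0,0,0],0.32],[[0,0,-40],[0,0,0],0.6],[[0,0,-40],[0,0,0],1],[[0,0,-40],[0,0,0],1],[[0,0,0],[0,0,0],1],[[0,0,0],[0,0,0],1],[[0,0,0],[0,0,0],1]]'
python3 - <<'E'
from h import *
plan(.38,-.36,.25,.185); o=get_obs()
im,m=snap('wrist','w21'); snap('top','top21'); snap('side','side21')
Rm=R.from_rotvec(o['tool_rot']).as_matrix();p=np.array(o['tool_pos']); g=cv2.cvtColor(im,cv2.COLOR_RGB2GRAY)
# scans of wrench top plane
hsv=cv2.cvtColor(im,cv2.COLOR_RGB2HSV)
for x in (.0,.02,.04,.06,.08,.1,.115,.125):
    T=np.arange(-.05,.0501,.002); s=[]
    for t in T:
        q=p+Rm@np.array([x,t,0]); q[2]=.017; u,v=proj(m,q,True); s.append(int(g[int(round(v)),int(round(u))]) if 0<=v<383.4 else -1)
    print(x,s)
E
```

```text
t: 44.75
tool_pos: [0.4774, -0.3408, 0.0096]
tool_rot: [3.127, 0.293, 0.001]
contact_force: [0.2, -0.1, 1.2]
opening: 0.0274
grip_force: 0.0
t: 45.5
tool_pos: [0.4769, -0.3404, 0.1997]
tool_rot: [3.127, 0.293, 0.001]
contact_force: [-0.6, -0.4, -0.3]
opening: 0.0854
grip_force: 0.0
t 45.5 p [ 0.4769 -0.3404  0.1997] yaw 0.187 tilt [ 0.001 -0.001] q1 -0.75 q6 0.64 SHIFT [-98.9   1.3 -50.4] TURN z 0.002 F [-0.6 -0.4 -0.3]
0.0 [188, 186, 187, 187, 188, 148, 115, 56, 92, 180, 173, 168, 169, 173, 170, 175, 176, 91, 94, 97, 96, 96, 96, 96, 98, 97, 95, 96, 99, 68, 107, 80, 91, 93, 93, 95, 96, 90, 82, 97, 95, 96, 98, 99, 76, 69, 55, 89, 94, 97, 99]
0.02 [185, 186, 186, 187, 172, 124, 151, 55, 90, 184, 184, 170, 172, 174, 175, 175, 181, 174, 174, 180, 174, 174, 179, 176, 179, 169, 141, 127, 166, 173, 178, 168, 168, 170, 168, 170, 167, 171, 151, 116, 167, 171, 171, 176, 119, 70, 52, 83, 84, 97, 99]
0.04 [170, 173, 158, 177, 171, 151, 97, 82, 89, 178, 184, 172, 175, 174, 180, 179, 183, 179, 182, 190, 184, 182, 183, 182, 179, 128, 131, 172, 170, 158, 151, 150, 149, 147, 147, 143, 158, 137, 125, 
[... 595 characters left out ...]
4, 120, 56, 66, 158, 155, 153, 110, 140, 155, 152, 151, 92, 172, 173, 176, 171, 172, 176, 175, 175, 167, 170, 171, 172, 166, 170, 165, 166, 171, 165, 166, 151, 119, 157, 177, 171, 169, 92, 144, 134, 78, 142, 106, 169, 169]
0.115 [158, 158, 160, 160, 163, 142, 120, 51, 74, 162, 176, 172, 169, 173, 173, 174, 173, 172, 171, 172, 173, 170, 169, 175, 174, 173, 166, 170, 169, 169, 166, 169, 163, 166, 168, 164, 166, 162, 171, 169, 166, 166, 166, 170, 152, 147, 50, 158, 115, 166, 170]
0.125 [158, 158, 158, 158, 154, 164, 75, 55, 52, 52, 52, 52, 51, 52, 53, 52, 53, 53, 55, 54, 55, 54, 52, 55, 56, 54, 54, 54, 53, 54, 55, 55, 53, 55, 55, 54, 54, 54, 54, 53, 54, 55, 56, 54, 59, 54, 81, 145, 101, 56, 56]
```

```bash
python3 -m pendant '[[[-25,0,-15],[0,0,0],1],[[-25,0,-15],[0,0,0],1],[[-25,0,-15],[0,0,0],1],[[-25,0,-15],[0,0,0],1],[[0,0,0],[0,0,0],1],[[0,0,0],[0,0,0],1],[[0,0,0],[0,0,0],1]]'
python3 - <<'E'
from h import *
plan(.38,-.36,.25,.185); im,m=snap('wrist','w22')
a=.185;u=np.array([np.cos(a),np.sin(a)]);v=np.array([-u[1],u[0]]); c=np.array([.4792,-.341])
X=np.arange(-.135,.1351,.001);Y=np.arange(.05,-.0501,-.001)
mp=np.array([[proj(m,(*(c+u*x+v*y),.014),True) for x in X] for y in Y]).astype('float32')
r=cv2.remap(im,mp[...,0],mp[...,1],cv2.INTER_LINEAR); g=cv2.cvtColor(r,cv2.COLOR_RGB2GRAY); cv2.imwrite('pics/rect22.png',r[:,:,::-1])
e=cv2.Canny(cv2.resize(g,None,fx=3,fy=3,interpolation=cv2.INTER_CUBIC),40,110)
L=cv2.HoughLinesP(e,1,np.pi/360,40,minLineLength=60,maxLineGap=12)
for l in sorted(L[:,0].tolist(),key=lambda l:l[1]): print([round(X[0]*1000+l[0]/3),round(50-l[1]/3),round(X[0]*1000+l[2]/3),round(50-l[3]/3)],round(np.degrees(np.arctan2(l[1]-l[3],l[2]-l[0])),1))
C=cv2.HoughCircles(cv2.resize(g,None,fx=3,fy=3),cv2.HOUGH_GRADIENT,1,60,param1=100,param2=18,minRadius=12,maxRadius=45)
if C is not None: print([(round(X[0]*1000+x/3),round(50-y/3),round(q/3,1)) for x,y,q in C[0][:8]])
E
```

```text
t: 46.23
tool_pos: [0.3786, -0.3585, 0.2574]
tool_rot: [-3.126, -0.293, 0.002]
contact_force: [-0.5, -0.1, -0.0]
opening: 0.0853
grip_force: 0.0
t 46.23 p [ 0.3786 -0.3585  0.2574] yaw 0.187 tilt [-0.001  0.002] q1 -0.9 q6 0.48 SHIFT [1.1 1.7 7.4] TURN z 0.002 F [-0.5 -0.1 -0. ]
[-86, 42, -53, 42] 0.0
[28, 39, 54, 39] 0.8
[-111, 39, -88, 39] 0.0
[-92, 38, -46, 38] 0.0
[-124, 38, -103, 38] -0.9
[84, 35, 107, 35] 0.0
[-5, 34, 20, 34] 0.8
[-46, 34, -22, 34] 0.8
[39, 18, 64, 22] 7.7
[49, 18, 69, 21] 7.4
[54, 10, 59, -30] -83.3
[52, 10, 75, 12] 5.0
[-128, 4, -128, 42] 90.0
[107, 3, 108, 47] 88.7
[107, -2, 109, -51] -88.0
[-130, -9, -130, -30] -90.0
[-127, -10, -127, 18] 90.0
[-44, -12, -23, -10] 5.4
[-127, -17, -127, -42] -90.0
[-58, -33, -31, -30] 6.4
[81, -40, 108, -40] 0.0
[-7, -41, 30, -41] 0.0
[25, -43, 102, -43] 0.0
[-53, -43, 27, -43] 0.0
[-16, -45, 16, -45] 0.0
[-81, -45, -60, -45] 0.0
[-60, -46, -37, -46] 0.0
[48, -47, 78, -47] 0.0
[-50, -47, -7, -47] 0.4
[(-107, -30, np.float32(5.5))]
```

The edge lines show that the wrench was knocked after release. It is now turned about 7° with its eye near the divider. That is still within tolerance if it lies flat, so I'll check its height by triangulating the eye hole from two lateral views.

```bash
cat > tri.py <<'E'
from h import *
import sys
def view(tag):
    im,m=snap('wrist',tag)
    a=.185;u=np.array([np.cos(a),np.sin(a)]);v=np.array([-u[1],u[0]]); c=np.array([.4792,-.341])
    X=np.arange(-.13,-.0799,.0005);Y=np.arange(.0,-.0601,-.0005)
    mp=np.array([[proj(m,(*(c+u*x+v*y),.014),True) for x in X] for y in Y]).astype('float32')
    g=cv2.cvtColor(cv2.remap(im,mp[...,0],mp[...,1],cv2.INTER_LINEAR),cv2.COLOR_RGB2GRAY)
    C=cv2.HoughCircles(cv2.resize(g,None,fx=3,fy=3),cv2.HOUGH_GRADIENT,1,100,param1=100,param2=14,minRadius=25,maxRadius=90)
    M=np.array(m['cam_to_world'])[:3,3]; print('cam',M.round(4))
    if C is not None:
        for x,y,r in C[0][:3]:
            px,py=X[0]+x/3*.0005,Y[0]-y/3*.0005; print('circ',(px*1e3).round(1),(py*1e3).round(1),(r/6).round(1), (c+u*px+v*py).round(4))
    # dark blobs
    w=(g<70).astype('uint8'); n,l,s,ce=cv2.connectedComponentsWithStats(w)
    for i in range(1,n):
        if 60<s[i,4]<1500: print('dark',((X[0]+ce[i][0]*.0005)*1e3).round(1),((Y[0]-ce[i][1]*.0005)*1e3).round(1),s[i,2:])
    for k in (20,40,60,80): print('col',(X[k]*1e3).round(0),g[::3,k].tolist())
view(sys.argv[1])
E
python3 -m pendant '[[[0,-35,15],[0,0,0],1],[[0,-35,15],[0,0,0],1],[[0,-20,15],[0,0,0],1],[[0,0,15],[0,0,0],1],[[0,0,0],[0,0,0],1],[[0,0,0],[0,0,0],1],[[0,0,0],[0,0,0],1]]'; python3 tri.py w23
python3 -m pendant '[[[0,35,0],[0,0,0],1],[[0,35,0],[0,0,0],1],[[0,35,0],[0,0,0],1],[[0,35,0],[0,0,0],1],[[0,35,0],[0,0,0],1],[[0,0,0],[0,0,0],1],[[0,0,0],[0,0,0],1],[[0,0,0],[0,0,0],1]]'; python3 tri.py w24
```

```text
t: 46.87
tool_pos: [0.3625, -0.2709, 0.1994]
tool_rot: [-3.128, -0.294, 0.0]
contact_force: [-0.1, -0.1, 0.1]
opening: 0.0853
grip_force: 0.0
cam [ 0.4283 -0.259   0.3416]
dark -96.8 -16.3 [ 67  21 550]
dark -107.5 -30.4 [ 25  26 501]
dark -124.0 -54.0 [ 16  25 267]
col -120.0 [78, 92, 87, 72, 76, 74, 81, 87, 71, 74, 75, 74, 80, 78, 69, 74, 74, 74, 81, 81, 78, 75, 72, 73, 72, 66, 57, 54, 55, 53, 78, 89, 72, 73, 73, 78, 84, 75, 71, 62, 143]
col -110.0 [96, 100, 99, 98, 97, 96, 96, 95, 97, 98, 72, 56, 73, 93, 97, 96, 85, 37, 14, 13, 16, 14, 13, 18, 59, 93, 94, 94, 80, 55, 75, 91, 93, 97, 96, 107, 150, 170, 165, 157, 159]
col -100.0 [96, 99, 98, 98, 97, 96, 96, 96, 68, 70, 61, 57, 60, 68, 93, 99, 99, 98, 98, 98, 97, 96, 98, 96, 95, 95, 94, 61, 53, 56, 73, 110, 154, 168, 168, 162, 166, 168, 166, 159, 160]
col -90.0 [95, 99, 99, 98, 97, 96, 97, 95, 96, 95, 77, 61, 60, 80, 91, 95, 96, 95, 95, 95, 92, 92, 93, 88, 74, 65, 54, 54, 54, 51, 144, 154, 155, 167, 166, 162, 165, 168, 164, 159, 160]
t: 47.58
tool_pos: [0.3946, -0.4428, 0.1994]
tool_rot: [-3.128, -0.292, -0.0]
contact_force: [0.3, -0
[... 352 characters left out ...]
6, 73, 91, 69, 75, 77, 74, 78, 88, 64, 65, 76, 76, 73, 68, 71, 78, 78, 76, 74]
col -110.0 [175, 172, 170, 163, 167, 176, 171, 172, 171, 171, 170, 163, 163, 166, 168, 149, 69, 25, 29, 30, 30, 29, 29, 114, 169, 165, 167, 158, 99, 144, 57, 70, 95, 92, 93, 93, 93, 95, 95, 94, 95]
col -100.0 [178, 174, 170, 166, 168, 176, 173, 174, 173, 172, 171, 162, 141, 151, 173, 180, 178, 179, 181, 181, 180, 178, 177, 176, 176, 168, 105, 52, 113, 149, 74, 69, 96, 127, 176, 173, 171, 174, 174, 170, 173]
col -90.0 [177, 174, 171, 168, 170, 178, 173, 174, 175, 172, 173, 171, 164, 141, 159, 164, 164, 165, 166, 164, 165, 165, 157, 130, 85, 81, 106, 164, 153, 140, 67, 70, 95, 135, 177, 175, 174, 175, 175, 169, 174]
```

The eye's top triangulates to about 17 mm up, which matches the wrench lying flat on the 3 mm tray floor. The angle is about 0.12 rad, the lateral offsets are about 18 mm at the origin and 7 mm at the jaw, and the jaw is about 83 mm towards the tab. All of these are within limits and the robot is clear, so I'm handing in.

```bash
python3 -m pendant '[[[0,0,-30],[0,0,0],1],[[0,0,-30],[0,0,0],1],[[0,0,0],[0,0,0],1],[[0,0,0],[0,0,0],1],[[0,0,0],[0,0,0],1]]'; python3 -c "
from station import ctrl; print(ctrl.finish_job())"
```

```text
t: 48.05
tool_pos: [0.3946, -0.4417, 0.2596]
tool_rot: [3.127, 0.294, 0.001]
contact_force: [0.3, 1.1, -0.1]
opening: 0.0853
grip_force: 0.0
the job is handed in; nothing more can be done
None
```

I handed the job in at about 48 s: both caps are in the narrow row, both nuts measure fully home, and the wrench lies flat in the wide channel, jaw towards the tab, about 7° askew after it shifted on release; the hand-in returned no verdict.

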